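# Sort the loose pencil parts back to their places

### The job

Clear up the mixed handful of pencil parts: stand or lay both chrome push caps in the round steel dish, lay the knurled clutch housing in the long dark wooden tray and put the grey eraser plug in the square white dish, each set down on the bottom and not dropped in from above. Lay the loose orange barrel crosswise in the upper half of the sloped metal lane and let it go there, so that it rolls down and comes to rest square against the stop. Leave the brass ruler lying where it is.

Things in the scene. Friction and masses are not known exactly. Their poses are not given: they have to be found in the camera images.
- barrel: the loose orange polycarbonate pencil barrel lying on the table: a round tube 16 mm in diameter, 110 mm long (the six others, upright in the oak rack, tops 122 mm above the table, are fixed and not part of the job). Origin at its centre, on its axis, 8 mm above the table as it lies; x along its length. It rolls if pushed sideways; about 20 g.
- clutch_housing: knurled steel clutch housing lying on the table, 48 mm long: a knurled sleeve 15 mm in diameter, 30 mm long, then a smooth nose 11 mm in diameter, 18 mm long. Origin on its axis at the middle of the sleeve (grip there), 7.5 mm above the table; x along its axis to the nose (sleeve x = -15 to +15 mm, nose to +33 mm). 35 g.
- push_cap1: a chrome push cap standing upright on the table, waisted and domed, 17 mm in diameter and 22 mm high. Origin at its centre, 11 mm above the table; z up its axis. 18 g.
- push_cap2: the other chrome push cap, the same as the first: 17 mm in diameter, 22 mm high, upright, origin at its centre.
- eraser_plug: grey rubber eraser plug (firm) lying on the table, a plain round plug 14 mm in diameter and 30 mm long. Origin at its centre, on its axis, 7 mm above the table; x along its axis. 16 g.
- brass_ruler: stubby brass ruler lying flat among the parts, 80 x 18 x 3 mm; it stays where it is. Origin at the centre of its underside, x along its length.
- cap_dish: round shallow stainless steel dish for the push caps, fixed to the table: 116 mm across the rim, 18 mm high, floor 3 mm thick and flat over 102 mm diameter. Origin at the centre of its underside.
- housing_tray: long dark wooden tray for the clutch housings, fixed to the table: 76 mm (x) by 130 mm (y), 20 mm high; walls and floor 5 mm thick, so 66 x 120 mm inside. Origin at the centre of its underside.
- eraser_dish: square white ceramic dish for the eraser plugs, fixed to the table: 96 x 96 mm, 18 mm high, walls and floor 4 mm thick, so 88 x 88 mm inside. Origin at the centre of its underside, x and y along its sides.
- barrel_lane: floor of the sloped aluminium lane (fixed, left or right of the parts). Origin mid-floor, on its surface, 42 mm above the table; x uphill along the floor (17 degrees, rising away from the robot), y across, z square to it. Floor x -95 to +95 mm, 122 mm wide, walls 20 mm high, flaring 10 mm a side above x = +35. Stop: two 20 mm tabs, face at x = -91; a barrel against it has its axis at x = -83, z = 8.

How it is judged (in metres and radians):
On the way:
1. the barrel has been let go lying in the upper half of the lane (x of barrel in the frame of barrel_lane between 0.005 and 0.1 m and y of barrel in the frame of barrel_lane between -0.025 and 0.025 m and z of barrel in the frame of barrel_lane between 0.002 and 0.022 m and angle between the x axis of barrel and the y axis of barrel_lane, either way round below 0.3 rad and contact force between barrel and the fingers below 0.3 N), for 0.03 s.
At the end, for the whole second after the job is handed in: Barrel at rest across the lane against the stop (within 10 mm, 0.15 rad of square); both caps in the round dish, housing lying in the long tray, plug in the square dish, each down on the bottom, not on a rim or another part; all still (under 20 mm/s); ruler within 15 mm of its start (x of barrel in the frame of barrel_lane between -0.092 and -0.073 m and y of barrel in the frame of barrel_lane between -0.015 and 0.015 m and z of barrel in the frame of barrel_lane between 0.002 and 0.012 m and angle between the x axis of barrel and the y axis of barrel_lane, either way round below 0.15 rad and horizontal distance between each of push_cap1, push_cap2 and cap_dish below 0.05 m and z of push_cap1 in the frame of cap_dish between 0.005 and 0.018 m and z of push_cap2 in the frame of cap_dish between 0.005 and 0.018 m and x of clutch_housing in the frame of housing_tray between -0.032 and 0.032 m and y of clutch_housing in the frame of housing_tray between -0.06 and 0.06 m and z of clutch_housing in the frame of housing_tray between 0.006 and 0.0175 m and x of eraser_plug in the frame of eraser_dish between -0.043 and 0.043 m and y of eraser_plug in the frame of eraser_dish between -0.043 and 0.043 m and z of eraser_plug in the frame of eraser_dish between 0.005 and 0.023 m and linear speed of each of barrel, push_cap1, push_cap2, clutch_housing, eraser_plug below 0.02 m/s and distance of brass_ruler from where it was at the start of the episode below 0.015 m); the robot touches nothing.
It fails at once if the brass ruler is shifted by more than 15 mm (distance of brass_ruler from where it was at the start of the episode above 0.015 m).
It fails at once if a small part is dropped into its dish from well above (out of the fingers with its centre more than 60 mm above the table over its dish) ((horizontal distance between push_cap1 and cap_dish below 0.055 m and height (world z) of push_cap1 above 0.06 m and contact force between push_cap1 and the fingers below 0.01 N) or (horizontal distance between push_cap2 and cap_dish below 0.055 m and height (world z) of push_cap2 above 0.06 m and contact force between push_cap2 and the fingers below 0.01 N) or (horizontal distance between clutch_housing and housing_tray below 0.055 m and height (world z) of clutch_housing above 0.06 m and contact force between clutch_housing and the fingers below 0.01 N) or (horizontal distance between eraser_plug and eraser_dish below 0.055 m and height (world z) of eraser_plug above 0.06 m and contact force between eraser_plug and the fingers below 0.01 N)).
It also fails if it takes over 128 s, if anything falls off the work surface, if the arm or the gripper's body presses on something with over 40 N, if the wrist force passes 120 N, or if a joint passes its speed limit or range.

### The arm

A 6-joint arm with a two-finger parallel gripper is mounted at the origin on the work surface. World frame = base frame: x ahead of the robot, y to its left, z up, the work surface at z = 0. Lengths are in m, angles in degrees, forces in N, time in s.
With the tool pointing down it reaches from about 0.35 to 0.875 m from the base axis. Payload 4.2 kg.
Tool frame: the origin (TCP) lies midway between the tips of the shut fingers; the grasp point (between the pads) lies r.grasp_offset behind it (r.grasp_offset is the distance from the TCP to the grasp point, in m); z points along the fingers, y is the direction in which the jaws open and shut (so a half turn about z gives the same grasp; the last joint's range is limited). The gripper opens to 87 mm and grips with 3 to 60 N. Pads are 19 mm wide; open, the fingers measure 117 mm over their backs; the gripper's body (75 mm by 190 mm) begins 51 mm behind the grasp point.
Start: joints at [-58.465, 22.042, 0.453, 0, -68.411, -14.817], TCP at [0.18, -0.599, 0.223] pointing down, gripper open.
Joint ranges: [-179.83, 179.83], [-69.29, 118.12], [-61.27, 80.66], [-181.25, 117.63], [-171.15, -9.14], [-177.46, 177.46]. Speed limits (degrees/s): [159.86, 159.86, 180, 180, 180, 180].

### API

Orientations are given as a 3x3 rotation matrix whose columns are the frame's x, y, z axes.
In Python, from station import sense, optics, r gives the robot as it stands. The module is installed in compiled form; this text tells all that it offers.
- The arm moves only by the tool servo_tool, never from a script. Its argument "deltas" is a list of rows, each an object with "slide": the shift along the tool's x, y, z in units of 25 mm (1.0 is 25 mm), a list of three; "spin": the turn about the tool's z in units of 8 degrees (1.0 is 8 degrees). A call has 1 to 10 rows; each row shifts and turns the pose as measured when the row begins, along the tool's axes as they then stand; what a row does not reach is not made up. A row lasts 1/10 s, in which the tool goes at most 50 mm and 8.59 degrees, less where a joint would pass 70% of its speed; a pose out of reach is approached as far as the arm can. A call is refused whole if a number of a shift passes 1 or a number of a turn 1, either way. A call with a gripper value outside its range is refused whole. "gripper" is the closure in counts, from 0 (fully open) to 255 (shut), set as the call begins (left out, the last holds). The fingers move at their own pace and stop on an object; the grip force is fixed at half the most. Time passes only in rows, so rows that do not move let the fingers close. It gives the time, the measured TCP pose, the force and the opening at its end, in the units of the state.
- sense(): the state, without advancing time (a new reading comes with each control period).
- optics.capture(name): name is "side" or "top" or "wrist"; returns a dict with "frame" (400x640x3 uint8, red, green, blue), "camera_matrix" (3x3 intrinsics, pixels), "eye" and "rotation" of the camera in the world. Camera axes: x right, y down, z forward; pixel columns grow to the right and rows downward; lengths in m; the calibration is good to about 2 mm. The wrist camera is an equidistant fisheye: a pixel r from the principal point sees the ray r / f radians off the axis. A picture is of the moment at which its call begins. There is no depth.
- r.finish_job(): hands the job in, once; it reports no verdict.
The state is a dict: "time_s": time; "joints": joint angles; "joint_velocities": joint speeds; "effort": joint torques, N m; "tcp_pos": TCP position; "ee_rot": TCP orientation; "wrist_force": force on the tool from outside, world axes, zero at the start; "moment": the same for the moment, N m; "gripper_width": opening from 0.0 (shut) to 1.0 (fully open).
Only numpy, scipy, OpenCV 4.12 (cv2) and the standard library are available. Lean on these libraries where they do the work, as an engineer would, in place of code of your own. Each camera call takes 0.05 s, during which the arm holds its last target.

## Working session

There is one attempt and no reset: what is moved stays moved. The work goes in short steps, Python scripts to look and compute and a tool call to move; the robot and the scene stay as the last step left them, time stands still between calls to the robot, and variables do not carry over. Pictures are saved under pics/ and viewed, and the job is handed in when it is done.

Besides the shell and the picture viewer there is one more tool, called after "Emit:" as a command line: name --argument value ..., lists and objects as JSON in quotes. servo_tool: Moves the arm, as the interface text tells. Its arguments: {"type":"object","properties":{"deltas":{"type":"array"},"gripper":{"type":"number"}},"required":["deltas"]}

```bash
mkdir -p pics; cat > h.py <<'E'
import numpy as np, cv2
from station import sense, optics, r
def cap(n,fn):
    d=optics.capture(n); cv2.imwrite('pics/'+fn+'.png',cv2.cvtColor(d['frame'],cv2.COLOR_RGB2BGR)); np.savez('pics/'+fn+'.npz',**{k:np.array(v) for k,v in d.items()}); return d
def ray(d,u,v,z,fish=False):
    K=np.array(d['camera_matrix']);R=np.array(d['rotation']);e=np.array(d['eye'])
    x=(u-K[0,2])/K[0,0];y=(v-K[1,2])/K[1,1]
    if fish:
        t=np.hypot(x,y); s=np.sin(t)/max(t,1e-9); c=np.array([x*s,y*s,np.cos(t)])
    else: c=np.array([x,y,1.])
    w=R@c
    return e+w*(z-e[2])/w[2]
def proj(d,p):
    K=np.array(d['camera_matrix']);R=np.array(d['rotation']);e=np.array(d['eye'])
    c=R.T@(np.array(p)-e); return K[0,0]*c[0]/c[2]+K[0,2],K[1,1]*c[1]/c[2]+K[1,2]
E
python3 - <<'E'
from h import *
s=sense(); print(s, r.grasp_offset)
for n in ['top','side','wrist']:
    d=cap(n,n+'0'); print(n,d['camera_matrix'],d['eye'],d['rotation'])
print(sense()['time_s'])
E
```

```text
{'time_s': 0.0, 'joints': array([-5.84639285e+01,  2.20934160e+01,  3.78735195e-01, -2.86037719e-02,
       -6.84114710e+01, -1.48179434e+01]), 'joint_velocities': array([ 0.10502281,  0.04556774, -0.0401441 ,  0.05711194, -0.01499307,
       -0.07040587]), 'effort': array([ 3.01163882e-04, -3.90666354e+01,  1.87405604e+01,  4.21989128e+00,
        1.09011575e-02, -2.23668194e-04]), 'tcp_pos': array([ 0.17964321, -0.59798954,  0.22142551]), 'ee_rot': array([[-9.57784455e-01, -2.87486290e-01, -7.55926771e-04],
       [-2.87487261e-01,  9.57782117e-01,  2.11934819e-03],
       [ 1.14729595e-04,  2.24719806e-03, -9.99997468e-01]]), 'wrist_force': array([-0.36422298,  0.37808785,  0.25505287]), 'moment': array([-0.00171935,  0.01021765,  0.00880063]), 'gripper_width': 1.0033655566542423} 0.0187
top [[504.72974825   0.         314.10960298]
 [  0.         504.72974825 191.81243562]
 [  0.           0.           1.        ]] [0.41166329 0.02395626 1.13542682] [[ 0.02971274 -0.99040682  0.13494995]
 [-0.99955492 -0.02980095  0.0013668 ]
 [ 0.00266795 -0.1349305  -0.99085147]]
side [[374.14671932   0.         317.89536897]
 [  0.         374.14671932 199.98546635]
 [  0.           0.           1.        ]] [0.52782696 0.66121458 0.53924483] [[-0.99962996 -0.02274886  0.01491423]
 [-0.02564443  0.60525864 -0.7956157 ]
 [ 0.00907238 -0.79570376 -0.60561805]]
wrist [[309.70691629   0.         315.46843326]
 [  0.         309.70691629 192.85081651]
 [  0.           0.           1.        ]] [ 0.09874675 -0.62240672  0.38371718] [[-0.28791749  0.91267619  0.2900443 ]
 [ 0.95765452  0.27402852  0.08835266]
 [ 0.00115696  0.30320051 -0.95292608]]
0.15
```

View pics/top0.png

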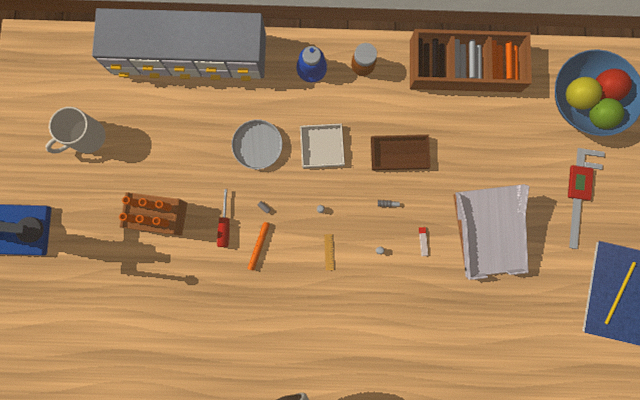

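View pics/side0.png

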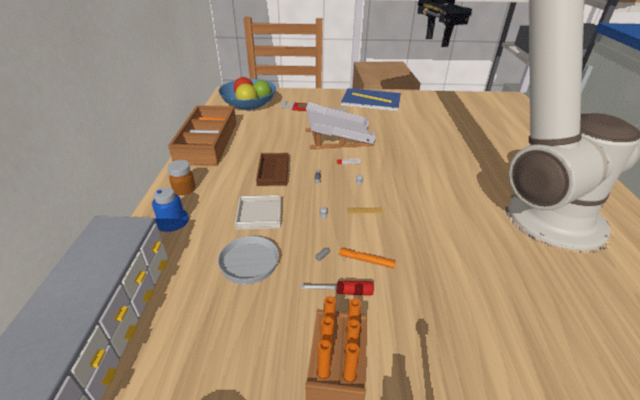

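View pics/wrist0.png

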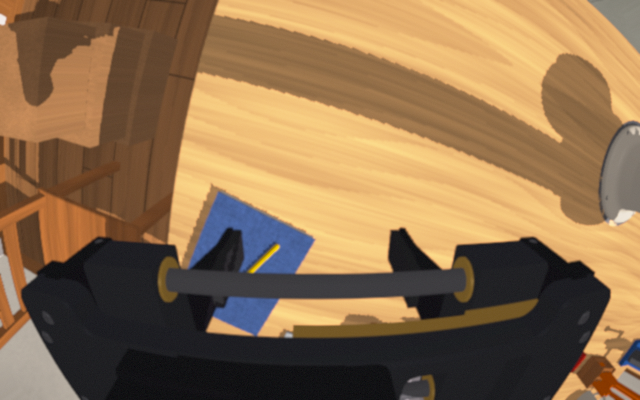

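The top view shows the dish at (258,145), the white dish at (323,146), the dark tray at (400,153) and the lane at (493,230). It also shows the plug (265,208), caps (321,208) and (380,251), housing (390,203), barrel (258,246) and ruler (330,252).

```bash
python3 - <<'E'
import cv2
im=cv2.imread('pics/top0.png')
c=im[110:290,225:545]
c=cv2.resize(c,None,fx=2.5,fy=2.5,interpolation=cv2.INTER_CUBIC)
cv2.imwrite('pics/top0z.png',c)
im=cv2.imread('pics/top0.png')
a=im[185:280,235:345]; b=im[185:280,360:440]
cv2.imwrite('pics/parts0.png',cv2.resize(cv2.hconcat([a,b]),None,fx=4.2,fy=4.2,interpolation=cv2.INTER_NEAREST))
s=cv2.imread('pics/side0.png')
cv2.imwrite('pics/side0z.png',cv2.resize(s[90:300,210:410],None,fx=2.8,fy=2.8,interpolation=cv2.INTER_CUBIC))
E
```

```text
(no output)
```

View pics/top0z.png

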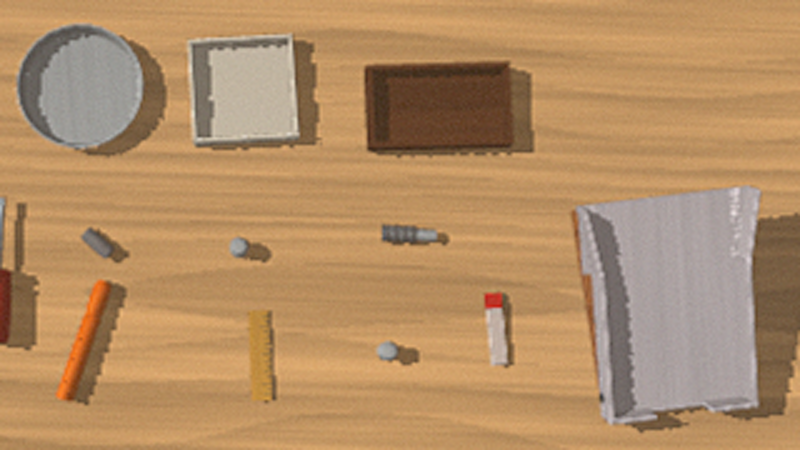

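View pics/parts0.png

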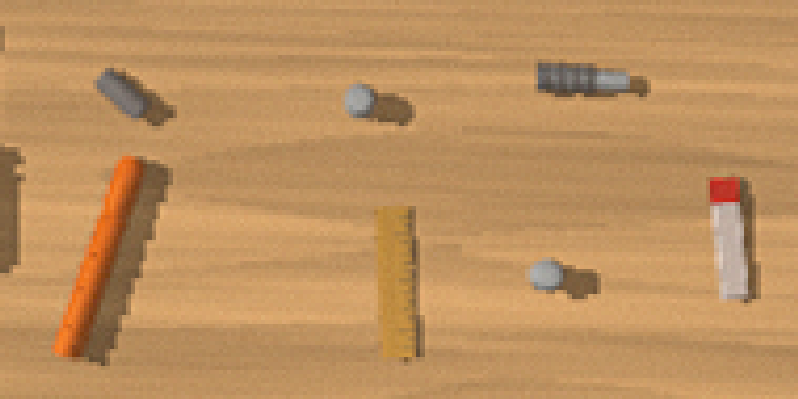

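View pics/side0z.png

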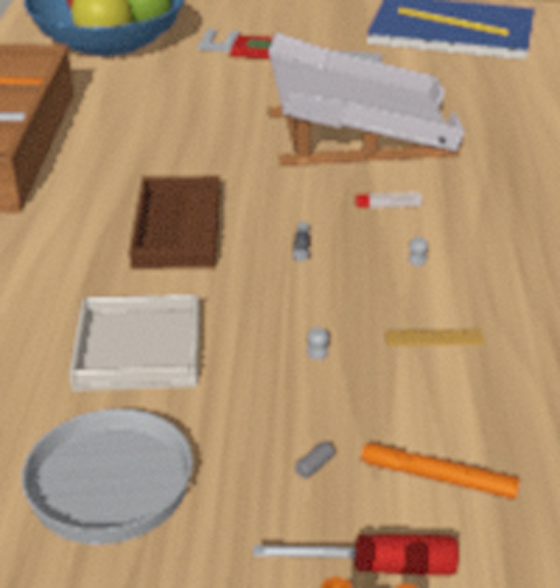

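```bash
python3 - <<'E'
import cv2
im=cv2.imread('pics/top0.png')
cv2.imwrite('pics/lane0.png',cv2.resize(im[178:288,445:540],None,fx=5,fy=5,interpolation=cv2.INTER_CUBIC))
s=cv2.imread('pics/side0.png')
cv2.imwrite('pics/lane0s.png',cv2.resize(s[95:155,295:385],None,fx=8,fy=8,interpolation=cv2.INTER_CUBIC))
E
cat > m.py <<'E'
from h import *
import sys
d=dict(np.load('pics/top0.npz'))
im=d['frame']; hsv=cv2.cvtColor(im,cv2.COLOR_RGB2HSV)
def rep(name,box,mask,z):
    u0,v0,u1,v1=box
    m=np.zeros(im.shape[:2],np.uint8); m[v0:v1,u0:u1]=mask[v0:v1,u0:u1]
    n,l,st,ce=cv2.connectedComponentsWithStats(m)
    k=1+np.argmax(st[1:,4]); cs=(l==k).astype(np.uint8)
    c,_=cv2.findContours(cs,0,2); rr=cv2.minAreaRect(c[0]); bp=cv2.boxPoints(rr)
    P=np.array([ray(d,*p,z) for p in bp])
    e=[np.linalg.norm(P[1]-P[0]),np.linalg.norm(P[2]-P[1])]
    a=P[1]-P[0] if e[0]>e[1] else P[2]-P[1]
    print(name,st[k,4],ce[k].round(1),'cent',ray(d,*ce[k],z).round(4)[:2],'rect',P.mean(0).round(4)[:2],'size',np.round(e,3),'ang',np.degrees(np.arctan2(a[1],a[0])).round(1))
H,S,V=[hsv[...,i].astype(int) for i in range(3)]
gr=((S<70)).astype(np.uint8)
rep('barrel',(240,215,280,280),((H<14)&(S>190)&(V>120)).astype(np.uint8),0.008)
rep('plug',(250,195,278,220),gr,0.007)
rep('cap1',(310,200,330,220),gr,0.015)
rep('cap2',(370,243,390,260),gr,0.015)
rep('housing',(370,195,410,212),gr,0.0075)
rep('ruler',(320,225,345,275),((H>18)&(S>140)&(V>120)).astype(np.uint8),0.003)
rep('dish',(225,115,290,175),gr,0.018)
rep('white',(295,115,350,175),gr,0.018)
rep('tray',(360,125,440,180),((V<100)&(H<12)).astype(np.uint8),0.02)
for n,p in dict(plug=(257.5,200.5,272,214)).items(): pass
E
python3 m.py
```

```text
barrel 297 [258.  245.8] cent [0.4406 0.1466] rect [0.441  0.1463] size [0.109 0.014] ang -16.6
plug 69 [263.6 207. ] cent [0.5275 0.138 ] rect [0.5275 0.1381] size [0.012 0.028] ang -128.0
cap1 45 [320.1 208.4] cent [0.5272 0.0111] rect [0.5271 0.0113] size [0.013 0.016] ang -178.4
cap2 47 [379.6 250.1] cent [ 0.4389 -0.1228] rect [ 0.4391 -0.1226] size [0.015 0.013] ang -88.3
housing 112 [387.8 203.3] cent [ 0.5443 -0.1409] rect [ 0.5437 -0.1423] size [0.012 0.048] ang -94.7
ruler 3 [328.7 248. ] cent [ 0.4404 -0.0107] rect [ 0.4405 -0.0114] size [0.003 0.003] ang -43.6
dish 1993 [256.6 144. ] cent [0.6692 0.1588] rect [0.6697 0.1587] size [0.114 0.115] ang -102.6
white 1782 [321.8 145.4] cent [0.6704 0.0111] rect [0.6708 0.011 ] size [0.096 0.098] ang -175.4
tray 18 [414.7 150.9] cent [ 0.6634 -0.1985] rect [ 0.6638 -0.198 ] size [0.019 0.011] ang -74.0
```

View pics/lane0.png

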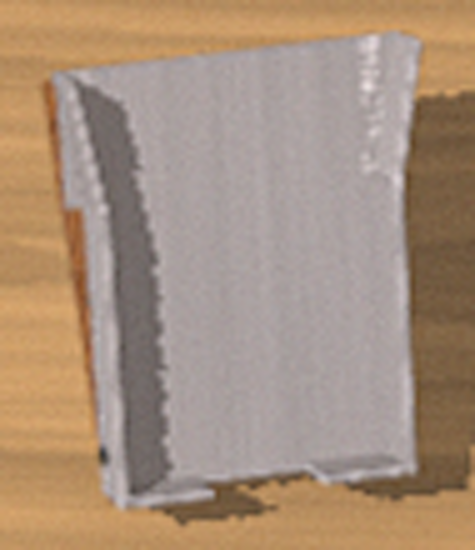

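View pics/lane0s.png

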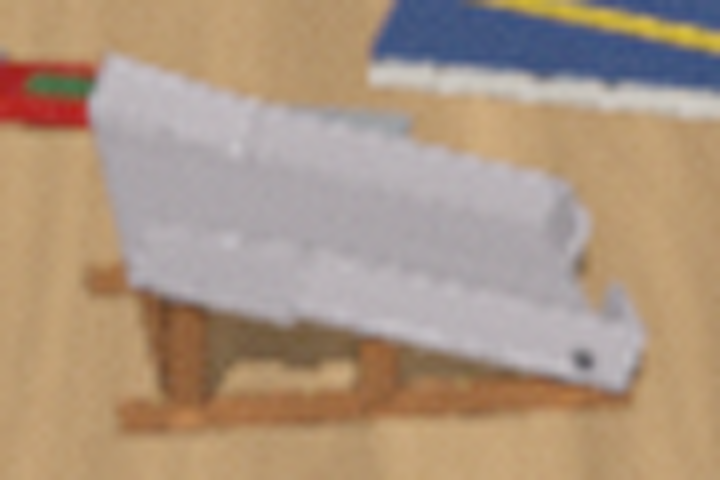

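```bash
cat >> h.py <<'E'
def plan(x,y,z,yaw=None):
    s=sense(); R=np.array(s['ee_rot']); p=np.array(s['tcp_pos'])
    cy=np.degrees(np.arctan2(R[1,1],R[0,1])); 
    print('t %.2f pos %s yaw %.1f w %.3f F %s j6 %.0f'%(s['time_s'],p.round(4),cy,s['gripper_width'],np.round(s['wrist_force'],1),s['joints'][5]))
    R2=R
    if yaw is not None:
        d=(yaw-cy+180)%360-180
        a=np.radians(d); R2=np.array([[np.cos(a),-np.sin(a),0],[np.sin(a),np.cos(a),0],[0,0,1]])@R
        print('spin units total %.2f'%(-d/8))
    D=np.array([x,y,z])-p
    print('slide units (now axes)',(R.T@D/.025).round(2),' (after spin)',(R2.T@D/.025).round(2))
E
python3 - <<'E'
from h import *
d=dict(np.load('pics/top0.npz'))
L=lambda U,V:(445+U/5-.4,178+V/5-.4)
s17,c17=np.sin(np.radians(17)),np.cos(np.radians(17))
zz=lambda x,h:0.042+s17*x+c17*h
def pt(n,U,V,x,h): print(n,ray(d,*L(U,V),zz(x,h)).round(4))
pt('floor near a',215,481,-.095,0); pt('floor near b',310,471,-.095,0)
pt('far floor L',85,72,.095,0); pt('far floor R',375,36,.095,0)
pt('far wt L',52,76,.095,.02); pt('far wt R',420,40,.095,.02)
pt('near wt L',118,505,-.095,.02); pt('near wt R',415,472,-.095,.02)
pt('x35 wt R',405,175,.035,.02);pt('x35 wt L',90,190,.035,.02)
for U,V in [(365,66),(510,62),(513,150),(368,152)]:
    print('tray',ray(d,225+U/2.5-.3,110+V/2.5-.3,.02).round(4))
for U,V in [(375,207),(414,207),(383,358),(416,358)]:
    print('ruler',ray(d,235+U/4.2-.4,185+V/4.2-.4,.003).round(4))
plan(.439,-.123,.1,180)
E
```

```text
floor near a [ 0.3942 -0.3606  0.0142]
floor near b [ 0.3998 -0.4024  0.0142]
far floor L [ 0.5659 -0.289   0.0698]
far floor R [ 0.5851 -0.4131  0.0698]
far wt L [ 0.561  -0.2695  0.0889]
far wt R [ 0.5809 -0.4241  0.0889]
near wt L [ 0.3831 -0.312   0.0334]
near wt R [ 0.4009 -0.4405  0.0334]
x35 wt R [ 0.5256 -0.4237  0.0714]
x35 wt L [ 0.5153 -0.2901  0.0714]
tray [ 0.6947 -0.0988  0.02  ]
tray [ 0.7024 -0.2302  0.02  ]
tray [ 0.6215 -0.2329  0.02  ]
tray [ 0.6157 -0.1027  0.02  ]
ruler [0.4715 0.0008 0.003 ]
ruler [ 0.4721 -0.02    0.003 ]
ruler [ 0.3921 -0.0056  0.003 ]
ruler [ 0.3926 -0.023   0.003 ]
t 0.15 pos [ 0.1797 -0.5982  0.2217] yaw 106.7 w 1.000 F [-0.   0.7 -0.5] j6 -15
spin units total -9.16
slide units (now axes) [-15.4   15.21   4.89]  (after spin) [-19.01 -10.38   4.85]
```

Emit:
servo_tool --deltas '[{"slide": [-0.9,0.1,0],"spin": -1},{"slide": [-0.9,0.1,0],"spin": -1},{"slide": [-0.9,0.1,0],"spin": -1},{"slide": [-0.9,0.1,0],"spin": -1},{"slide": [-0.9,0.1,0],"spin": -1},{"slide": [-0.9,0.1,0],"spin": -1},{"slide": [-0.9,0.1,0],"spin": -1},{"slide": [-0.9,0.1,0],"spin": -1},{"slide": [-0.9,0.1,0],"spin": -1}]' --gripper 125

```text
time_s: 1.05
tcp_pos: [0.2878, -0.4354, 0.217]
ee_rot: [[0.024, -1.0, -0.005], [-1.0, -0.024, 0.008], [-0.009, 0.005, -1.0]]
wrist_force: [0.5, -1.0, -0.1]
gripper_width: 0.509
```

```bash
python3 -c "
from h import *
plan(.439,-.123,.1,180)"
```

```text
t 1.05 pos [ 0.2878 -0.4354  0.217 ] yaw -178.6 w 0.509 F [ 0.5 -1.  -0.1] j6 40
spin units total 0.17
slide units (now axes) [-12.31  -6.37   4.75]  (after spin) [-12.46  -6.07   4.76]
```

Emit:
servo_tool --deltas '[{"slide": [-1,-0.5,0],"spin": 0.1},{"slide": [-1,-0.5,0],"spin": 0.1},{"slide": [-1,-0.5,0],"spin": 0},{"slide": [-1,-0.5,0],"spin": 0},{"slide": [-1,-0.5,0.4],"spin": 0},{"slide": [-1,-0.5,0.4],"spin": 0},{"slide": [-1,-0.5,0.4],"spin": 0},{"slide": [-1,-0.5,0.4],"spin": 0},{"slide": [-1,-0.5,0.4],"spin": 0},{"slide": [-1,-0.5,0.4],"spin": 0}]'

```text
time_s: 2.05
tcp_pos: [0.4142, -0.1738, 0.157]
ee_rot: [[-0.005, -1.0, -0.003], [-1.0, 0.005, 0.009], [-0.009, 0.003, -1.0]]
wrist_force: [0.6, -0.4, -0.1]
gripper_width: 0.509
```

```bash
python3 -c "
from h import *
plan(.439,-.123,.1,180)"
```

```text
t 2.05 pos [ 0.4142 -0.1738  0.157 ] yaw 179.7 w 0.509 F [ 0.6 -0.4 -0.1] j6 2
spin units total -0.04
slide units (now axes) [-2.02 -0.99  2.3 ]  (after spin) [-2.01 -1.    2.3 ]
```

Emit:
servo_tool --deltas '[{"slide": [-0.7,-0.35,0.8]},{"slide": [-0.7,-0.35,0.8]},{"slide": [-0.6,-0.3,0.7]},{"slide": [0,0,0]}]'

```text
invalid input
```

```bash
python3 -c "
from h import *
cap('top','top1');cap('wrist','wrist1')
plan(.439,-.123,.1,180)"
python3 -c "
import cv2
im=cv2.imread('pics/top1.png')
cv2.imwrite('pics/top1z.png',cv2.resize(im[180:300,330:450],None,fx=4,fy=4))"
```

```text
t 2.15 pos [ 0.4142 -0.1728  0.1562] yaw 179.9 w 0.507 F [-0.2  0.2  0.7] j6 2
spin units total -0.01
slide units (now axes) [-1.97 -1.    2.26]  (after spin) [-1.97 -1.    2.26]
```

View pics/wrist1.png

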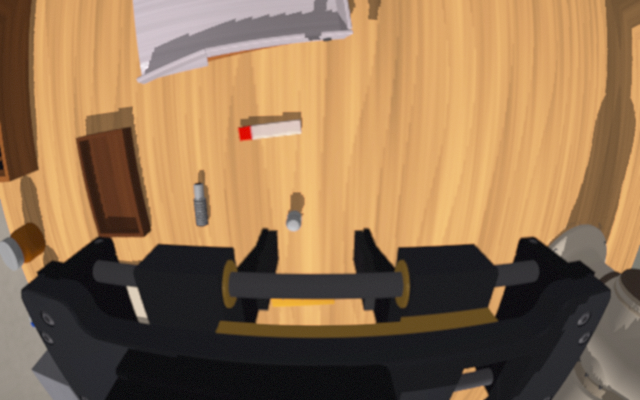

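View pics/top1z.png

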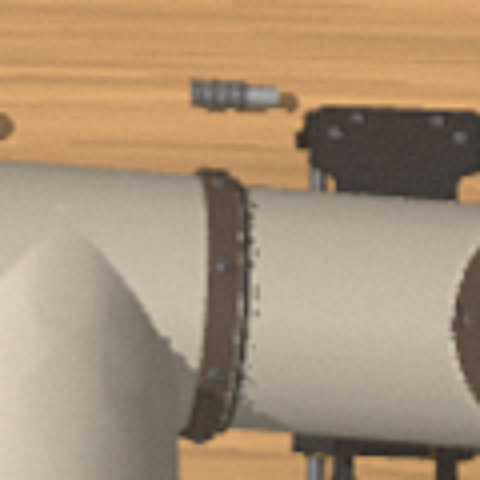

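The wrist view shows cap2 at (294,222), the housing at (201,205) and the tray; the top view of cap2 is hidden by the arm. The refused move lacked "spin".

```bash
python3 -c "
from h import *
d=dict(np.load('pics/wrist1.npz'))
print('cap2',ray(d,293.5,219,.015,True), 'housing sleeve',ray(d,201,211,.0075,True),'tip',ray(d,198,183,.0055,True),'tail',ray(d,201,225,.0075,True))
for u,v in [(78,138),(130,128),(150,233),(102,237)]: print('tray',ray(d,u,v,.02,True).round(4))
for u,v in [(351,32),(140,80),(133,0),(349,0)]: print('lane',ray(d,u,v,.035,True).round(4))
"
```

```text
cap2 [ 0.43698705 -0.12872455  0.015     ] housing sleeve [ 0.54235595 -0.13438015  0.0075    ] tip [ 0.54260447 -0.16658663  0.0055    ] tail [ 0.54483808 -0.11710791  0.0075    ]
tray [ 0.6967 -0.2295  0.02  ]
tray [ 0.6139 -0.234   0.02  ]
tray [ 0.6086 -0.1105  0.02  ]
tray [ 0.6881 -0.1009  0.02  ]
lane [ 0.3816 -0.3152  0.035 ]
lane [ 0.5873 -0.2829  0.035 ]
lane [ 0.5972 -0.37    0.035 ]
lane [ 0.3831 -0.3464  0.035 ]
```

Emit:
servo_tool --deltas '[{"slide": [-0.7,-0.35,0.8],"spin": 0},{"slide": [-0.7,-0.35,0.8],"spin": 0},{"slide": [-0.6,-0.3,0.7],"spin": 0},{"slide": [0,0,0],"spin": 0}]'

```text
time_s: 2.55
tcp_pos: [0.4403, -0.1215, 0.0983]
ee_rot: [[-0.002, -1.0, -0.003], [-1.0, 0.002, 0.009], [-0.009, 0.003, -1.0]]
wrist_force: [0.9, -0.2, -0.3]
gripper_width: 0.51
```

```bash
python3 -c "
from h import *
d=cap('wrist','wrist2')
plan(.439,-.123,.004,180)"
```

```text
t 2.60 pos [ 0.4407 -0.1221  0.0994] yaw 179.9 w 0.509 F [-0.5 -0.6  0.6] j6 -4
spin units total -0.01
slide units (now axes) [0.07 0.06 3.81]  (after spin) [0.07 0.06 3.81]
```

View pics/wrist2.png

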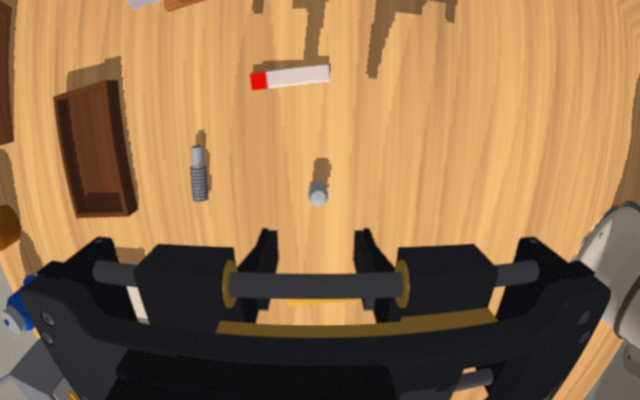

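The wrist view shows cap2 at (317,194), centred between the jaws laterally.

```bash
python3 -c "
from h import *
d=dict(np.load('pics/wrist2.npz'))
print('cap2',ray(d,317,194,.013,True), 'top',ray(d,317,199,.022,True),'h', ray(d,199,186,.0075,True))
t=dict(np.load('pics/top0.npz'))
s=dict(np.load('pics/side0.npz'))
# side: cap2 at zoom (419,250), cap1 (318,342), plug(317,459), housing (302,241)
for n,U,V,z in [('cap2',419,250,.011),('cap1',318,342,.011),('plug',317,459,.007),('hous',302,241,.0075),('barrel',441,471,.008)]: print(n,ray(s,210+U/2.8-.3,90+V/2.8-.3,z).round(4))
"
```

```text
cap2 [ 0.43801596 -0.12491603  0.013     ] top [ 0.43807778 -0.1236121   0.022     ] h [ 0.54318186 -0.13076083  0.0075    ]
cap2 [ 0.4386 -0.1241  0.011 ]
cap1 [0.5277 0.0106 0.011 ]
plug [0.5265 0.1367 0.007 ]
hous [ 0.5444 -0.1398  0.0075]
barrel [0.44   0.1463 0.008 ]
```

Emit:
servo_tool --deltas '[{"slide": [0.1,0.1,0.9],"spin": 0},{"slide": [0,0,0.9],"spin": 0},{"slide": [0,0,0.9],"spin": 0},{"slide": [0,0,0.8],"spin": 0},{"slide": [0,0,0.2],"spin": 0},{"slide": [0,0,0],"spin": 0}]'

```text
time_s: 3.2
tcp_pos: [0.4423, -0.1286, 0.0106]
ee_rot: [[-0.004, -1.0, 0.011], [-1.0, 0.004, 0.008], [-0.008, -0.011, -1.0]]
wrist_force: [-0.4, 0.1, 0.4]
gripper_width: 0.51
```

```bash
python3 -c "
from h import *
plan(.438,-.124,.004,180)"
```

```text
t 3.20 pos [ 0.4423 -0.1286  0.0106] yaw 179.7 w 0.510 F [-0.4  0.1  0.4] j6 -3
spin units total -0.03
slide units (now axes) [-0.18  0.18  0.26]  (after spin) [-0.18  0.18  0.26]
```

Emit:
servo_tool --deltas '[{"slide": [-0.18,0.18,0.15],"spin": 0},{"slide": [0,0,0.1],"spin": 0}]'

```text
time_s: 3.4
tcp_pos: [0.439, -0.1244, 0.0062]
ee_rot: [[-0.005, -1.0, 0.016], [-1.0, 0.006, 0.008], [-0.008, -0.016, -1.0]]
wrist_force: [0.1, 0.1, -0.2]
gripper_width: 0.509
```

Emit:
servo_tool --deltas '[{"slide": [0,0,0],"spin": 0},{"slide": [0,0,0],"spin": 0},{"slide": [0,0,0],"spin": 0},{"slide": [0,0,0],"spin": 0},{"slide": [0,0,0],"spin": 0},{"slide": [0,0,0],"spin": 0}]' --gripper 255

```text
time_s: 4.0
tcp_pos: [0.4404, -0.124, 0.0081]
ee_rot: [[-0.004, -1.0, 0.02], [-1.0, 0.004, 0.008], [-0.008, -0.02, -1.0]]
wrist_force: [-0.4, -0.6, 0.6]
gripper_width: 0.18
```

```bash
python3 -c "
from h import *
plan(.6697,.139,.12,180)"
```

```text
t 4.00 pos [ 0.4404 -0.124   0.0081] yaw 179.8 w 0.180 F [-0.4 -0.6  0.6] j6 -4
spin units total -0.03
slide units (now axes) [-10.59  -9.22  -4.21]  (after spin) [-10.55  -9.26  -4.21]
```

Emit:
servo_tool --deltas '[{"slide": [0,0,-0.8],"spin": 0},{"slide": [0,0,-0.9],"spin": 0},{"slide": [-0.3,-0.3,-0.9],"spin": 0},{"slide": [-1,-0.9,-0.9],"spin": 0},{"slide": [-1,-0.9,-0.6],"spin": 0},{"slide": [-1,-0.9,0],"spin": 0},{"slide": [-1,-0.9,0],"spin": 0},{"slide": [-1,-0.9,0],"spin": 0},{"slide": [-1,-0.9,0],"spin": 0},{"slide": [-1,-0.9,0],"spin": 0}]'

```text
time_s: 5.0
tcp_pos: [0.6054, 0.0606, 0.1181]
ee_rot: [[-0.011, -1.0, 0.015], [-1.0, 0.011, 0.009], [-0.009, -0.014, -1.0]]
wrist_force: [0.9, -1.2, -0.2]
gripper_width: 0.185
```

```bash
python3 -c "
from h import *
plan(.6697,.139,.12,180)"
```

```text
t 5.00 pos [0.6054 0.0606 0.1181] yaw 179.4 w 0.185 F [ 0.9 -1.2 -0.2] j6 -21
spin units total -0.08
slide units (now axes) [-3.16 -2.54 -0.01]  (after spin) [-3.14 -2.57 -0.01]
```

Emit:
servo_tool --deltas '[{"slide": [-1,-0.8,0],"spin": 0},{"slide": [-1,-0.8,0],"spin": -0.1},{"slide": [-0.9,-0.8,0],"spin": 0},{"slide": [0,0,0.2],"spin": 0},{"slide": [0,0,0.5],"spin": 0}]'

```text
time_s: 5.5
tcp_pos: [0.6709, 0.1398, 0.1004]
ee_rot: [[0.007, -1.0, 0.016], [-1.0, -0.007, 0.01], [-0.01, -0.016, -1.0]]
wrist_force: [-1.0, 0.2, 0.2]
gripper_width: 0.181
```

```bash
python3 -c "
from h import *
cap('side','side3');cap('wrist','wrist3')
plan(.6697,.139,.012,180)"
python3 -c "
import cv2
im=cv2.imread('pics/side3.png')
cv2.imwrite('pics/side3z.png',cv2.resize(im[100:300,170:400],None,fx=3,fy=3))"
```

```text
t 5.60 pos [0.6683 0.1384 0.0973] yaw -179.7 w 0.182 F [ 0.5 -0.4 -0.6] j6 -25
spin units total 0.04
slide units (now axes) [ 0.   -0.02  3.41]  (after spin) [ 0.   -0.02  3.41]
```

View pics/side3z.png

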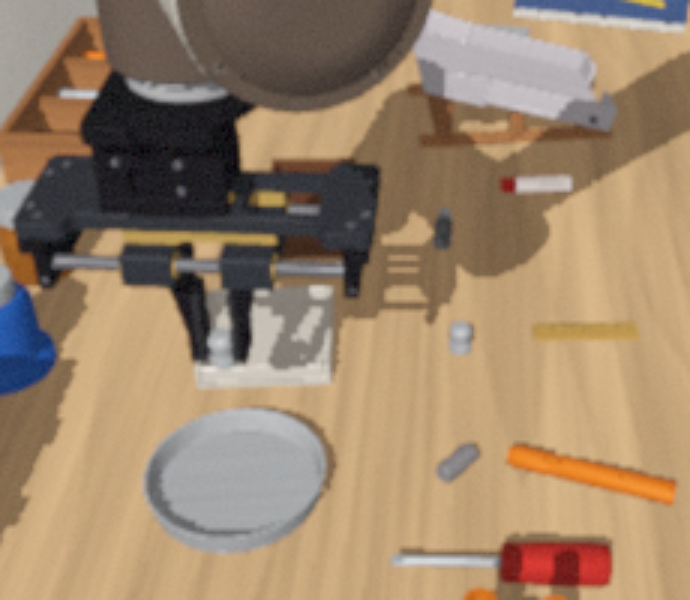

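View pics/wrist3.png

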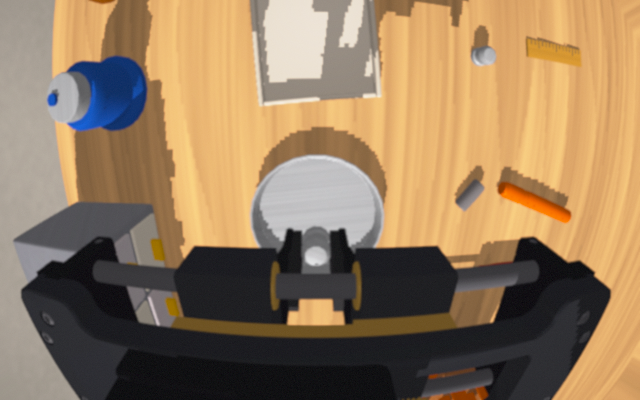

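The cap is held upright between the fingers (wrist image (315,255)), over the round dish.

Emit:
servo_tool --deltas '[{"slide": [0,0,0.9],"spin": 0},{"slide": [0,0,0.9],"spin": 0},{"slide": [0,0,0.9],"spin": 0},{"slide": [0,0,0.3],"spin": 0},{"slide": [0,0,0.1],"spin": 0},{"slide": [0,0,0],"spin": 0}]'

```text
time_s: 6.2
tcp_pos: [0.6664, 0.1336, 0.0188]
ee_rot: [[0.002, -1.0, 0.008], [-1.0, -0.001, 0.006], [-0.006, -0.008, -1.0]]
wrist_force: [-0.8, 0.5, -0.6]
gripper_width: 0.182
```

```bash
python3 -c "
from h import *
plan(.6697,.139,.0105,180)"
```

```text
t 6.20 pos [0.6664 0.1336 0.0188] yaw -179.9 w 0.182 F [-0.8  0.5 -0.6] j6 -25
spin units total 0.01
slide units (now axes) [-0.21 -0.13  0.33]  (after spin) [-0.21 -0.13  0.33]
```

Emit:
servo_tool --deltas '[{"slide": [-0.1,-0.1,0.2],"spin": 0},{"slide": [-0.1,0,0.12],"spin": 0},{"slide": [0,0,0],"spin": 0}]'

```text
time_s: 6.5
tcp_pos: [0.6709, 0.1393, 0.0135]
ee_rot: [[0.002, -1.0, 0.013], [-1.0, -0.001, 0.008], [-0.008, -0.013, -1.0]]
wrist_force: [0.5, 0.8, -0.5]
gripper_width: 0.184
```

```bash
python3 -c "
from h import *
plan(.6697,.139,.0105,180)"
```

```text
t 6.50 pos [0.6709 0.1393 0.0135] yaw -179.9 w 0.184 F [ 0.5  0.8 -0.5] j6 -25
spin units total 0.01
slide units (now axes) [0.01 0.05 0.12]  (after spin) [0.01 0.05 0.12]
```

Emit:
servo_tool --deltas '[{"slide": [0,0,0.1],"spin": 0},{"slide": [0,0,0.0],"spin": 0}]'

```text
time_s: 6.7
tcp_pos: [0.6714, 0.1399, 0.0116]
ee_rot: [[0.002, -1.0, 0.014], [-1.0, -0.002, 0.008], [-0.008, -0.014, -1.0]]
wrist_force: [0.3, 0.3, -0.1]
gripper_width: 0.184
```

Emit:
servo_tool --deltas '[{"slide": [0,0,0.06],"spin": 0},{"slide": [0,0,0.0],"spin": 0}]'

```text
time_s: 6.9
tcp_pos: [0.672, 0.1402, 0.0113]
ee_rot: [[0.003, -1.0, 0.016], [-1.0, -0.003, 0.009], [-0.009, -0.016, -1.0]]
wrist_force: [-0.7, 0.5, -0.5]
gripper_width: 0.18
```

Emit:
servo_tool --deltas '[{"slide": [0,0,0.05],"spin": 0},{"slide": [0,0,0],"spin": 0}]'

```text
time_s: 7.1
tcp_pos: [0.6723, 0.1403, 0.0112]
ee_rot: [[0.003, -1.0, 0.017], [-1.0, -0.003, 0.009], [-0.009, -0.017, -1.0]]
wrist_force: [1.0, 0.8, 0.9]
gripper_width: 0.184
```

Emit:
servo_tool --deltas '[{"slide": [0,0,0],"spin": 0},{"slide": [0,0,0],"spin": 0},{"slide": [0,0,0],"spin": 0},{"slide": [0,0,-0.5],"spin": 0},{"slide": [0,0,-0.9],"spin": 0},{"slide": [0,0,-0.9],"spin": 0},{"slide": [0,0,-0.9],"spin": 0}]' --gripper 150

```text
time_s: 7.8
tcp_pos: [0.6684, 0.1383, 0.0901]
ee_rot: [[0.002, -1.0, 0.008], [-1.0, -0.002, 0.005], [-0.005, -0.008, -1.0]]
wrist_force: [0.8, -0.1, -0.5]
gripper_width: 0.412
```

```bash
python3 -c "
from h import *
cap('wrist','wrist4')
plan(.527,.011,.1,180)"
```

```text
t 7.85 pos [0.6712 0.139  0.0953] yaw -179.8 w 0.410 F [ 0.4 -0.5  2.9] j6 -25
spin units total 0.02
slide units (now axes) [ 5.1   5.78 -0.32]  (after spin) [ 5.12  5.76 -0.32]
```

View pics/wrist4.png

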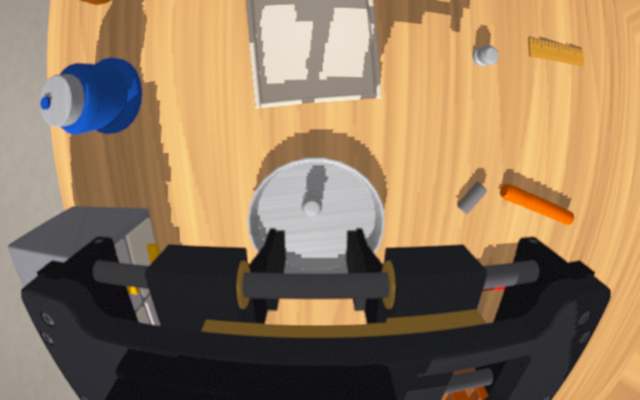

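Cap set down standing in the round dish at (313,209). Next the other cap.

Emit:
servo_tool --deltas '[{"slide": [0.8,0.9,0],"spin": 0},{"slide": [0.8,0.9,0],"spin": 0},{"slide": [0.8,0.9,0],"spin": 0},{"slide": [0.8,0.9,0],"spin": 0},{"slide": [0.8,0.9,0],"spin": 0},{"slide": [0.8,0.9,0],"spin": 0},{"slide": [0.3,0.3,0],"spin": 0},{"slide": [0,0,0],"spin": 0}]'

```text
time_s: 8.65
tcp_pos: [0.5281, 0.0081, 0.099]
ee_rot: [[0.006, -0.999, 0.032], [-1.0, -0.006, 0.012], [-0.012, -0.032, -0.999]]
wrist_force: [1.6, 0.9, -0.2]
gripper_width: 0.412
```

```bash
python3 -c "
from h import *
cap('wrist','wrist5')
plan(.527,.011,.006,180)"
```

```text
t 8.70 pos [0.5289 0.0086 0.0991] yaw -179.7 w 0.414 F [ 0.1 -0.   0.2] j6 -18
spin units total 0.04
slide units (now axes) [-0.05  0.2   3.72]  (after spin) [-0.05  0.2   3.72]
```

View pics/wrist5.png

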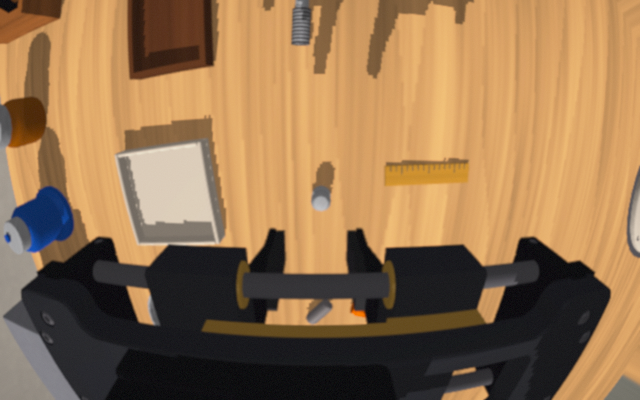

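Emit:
servo_tool --deltas '[{"slide": [0,0.2,0.9],"spin": 0},{"slide": [0,0,0.9],"spin": 0},{"slide": [0,0,0.9],"spin": 0},{"slide": [0,0,0.6],"spin": 0},{"slide": [0,0,0.1],"spin": 0},{"slide": [0,0,0],"spin": 0}]'

```text
time_s: 9.3
tcp_pos: [0.538, 0.0155, 0.014]
ee_rot: [[0.013, -0.999, 0.046], [-1.0, -0.012, 0.015], [-0.014, -0.047, -0.999]]
wrist_force: [0.2, -0.3, -0.6]
gripper_width: 0.411
```

```bash
python3 -c "
from h import *
d=dict(np.load('pics/wrist5.npz'))
print(ray(d,321,202,.015,True))
plan(.527,.011,.007,180)"
```

```text
[0.52544411 0.01148412 0.015     ]
t 9.30 pos [0.538  0.0155 0.014 ] yaw -179.3 w 0.411 F [ 0.2 -0.3 -0.6] j6 -18
spin units total 0.09
slide units (now axes) [0.18 0.46 0.26]  (after spin) [0.18 0.45 0.26]
```

```bash
python3 -c "
from h import *
cap('wrist','wrist6')
s=sense();print(s['joints'].round(2),s['joint_velocities'].round(2),s['effort'].round(2),s['ee_rot'].round(3))
plan(.527,.011,.007,180)"
```

```text
[ 18.96  26.85 -27.89   0.12 -32.42 -18.34] [-0.22 -1.22 -0.16 -0.07 -0.06  0.05] [ 1.000e-02 -3.620e+01  1.164e+01  2.610e+00  1.100e-01  0.000e+00] [[ 0.013 -0.999  0.047]
 [-1.    -0.012  0.015]
 [-0.014 -0.047 -0.999]]
t 9.35 pos [0.5382 0.0156 0.0143] yaw -179.3 w 0.417 F [-0.2  0.5 -0.1] j6 -18
spin units total 0.09
slide units (now axes) [0.18 0.46 0.27]  (after spin) [0.19 0.46 0.27]
```

View pics/wrist6.png

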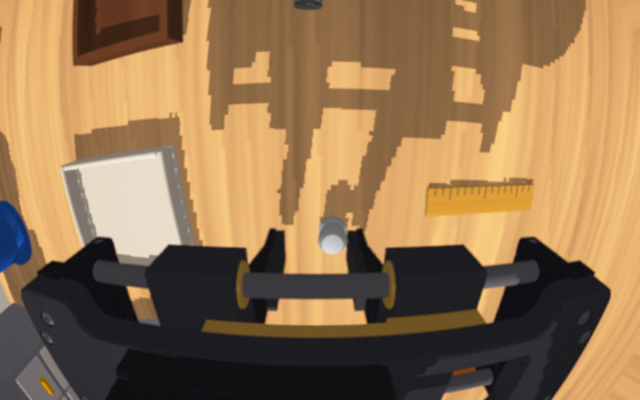

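Emit:
servo_tool --deltas '[{"slide": [0.1,0.45,0],"spin": 0.1},{"slide": [0.05,0.1,0.25],"spin": 0}]'

```text
time_s: 9.55
tcp_pos: [0.5263, 0.0126, 0.0091]
ee_rot: [[-0.001, -0.999, 0.052], [-1.0, 0.002, 0.016], [-0.017, -0.052, -0.999]]
wrist_force: [0.4, 0.0, 0.3]
gripper_width: 0.411
```

```bash
python3 -c "
from h import *
plan(.527,.011,.007,180)"
```

```text
t 9.55 pos [0.5263 0.0126 0.0091] yaw 179.9 w 0.411 F [0.4 0.  0.3] j6 -19
spin units total -0.02
slide units (now axes) [ 0.06 -0.02  0.08]  (after spin) [ 0.06 -0.02  0.08]
```

Emit:
servo_tool --deltas '[{"slide": [0,0,0.08],"spin": 0},{"slide": [0,0,0],"spin": 0},{"slide": [0,0,0],"spin": 0},{"slide": [0,0,0],"spin": 0}]' --gripper 255

```text
time_s: 9.95
tcp_pos: [0.5261, 0.0124, 0.0077]
ee_rot: [[-0.001, -0.999, 0.054], [-1.0, 0.002, 0.017], [-0.017, -0.054, -0.998]]
wrist_force: [0.0, -0.3, -0.6]
gripper_width: 0.183
```

Emit:
servo_tool --deltas '[{"slide": [0,0,-0.7],"spin": 0},{"slide": [0,0,-0.9],"spin": 0},{"slide": [0,0,-0.9],"spin": 0},{"slide": [0,0,-0.9],"spin": 0}]'

```text
time_s: 10.35
tcp_pos: [0.5193, 0.0101, 0.0919]
ee_rot: [[-0.003, -0.999, 0.045], [-1.0, 0.003, 0.014], [-0.015, -0.045, -0.999]]
wrist_force: [0.9, 1.5, -0.6]
gripper_width: 0.184
```

```bash
python3 -c "
from h import *
cap('wrist','wrist7')
plan(.6697,.180,.1,180)"
```

```text
t 10.40 pos [0.5218 0.0106 0.096 ] yaw 179.9 w 0.184 F [ 0.7 -0.1  2.9] j6 -19
spin units total -0.02
slide units (now axes) [-6.78 -5.9   0.26]  (after spin) [-6.77 -5.92  0.26]
```

View pics/wrist7.png

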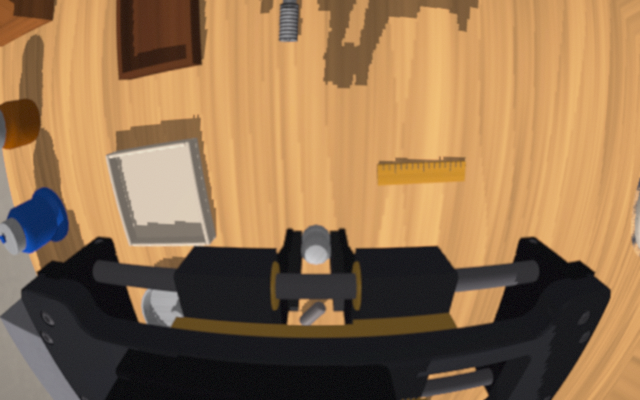

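Cap is in the grip at (315,248). Moving to the dish.

Emit:
servo_tool --deltas '[{"slide": [-0.9,-0.8,-0.1],"spin": 0},{"slide": [-0.9,-0.8,-0.1],"spin": 0},{"slide": [-0.9,-0.8,0],"spin": 0},{"slide": [-0.9,-0.8,0],"spin": 0},{"slide": [-0.9,-0.8,0],"spin": 0},{"slide": [-0.9,-0.8,0],"spin": 0},{"slide": [-0.9,-0.8,0],"spin": 0},{"slide": [-0.5,-0.4,0],"spin": 0}]'

```text
time_s: 11.2
tcp_pos: [0.6762, 0.1844, 0.1149]
ee_rot: [[-0.006, -0.998, 0.056], [-1.0, 0.007, 0.018], [-0.018, -0.056, -0.998]]
wrist_force: [0.4, 0.3, -0.5]
gripper_width: 0.183
```

```bash
python3 -c "
from h import *
cap('wrist','wrist8')
plan(.6697,.180,.0115,180)"
```

```text
t 11.25 pos [0.6774 0.1859 0.1147] yaw 179.7 w 0.183 F [3.5 0.8 0.6] j6 -30
spin units total -0.04
slide units (now axes) [0.31 0.55 4.1 ]  (after spin) [0.31 0.55 4.1 ]
```

View pics/wrist8.png

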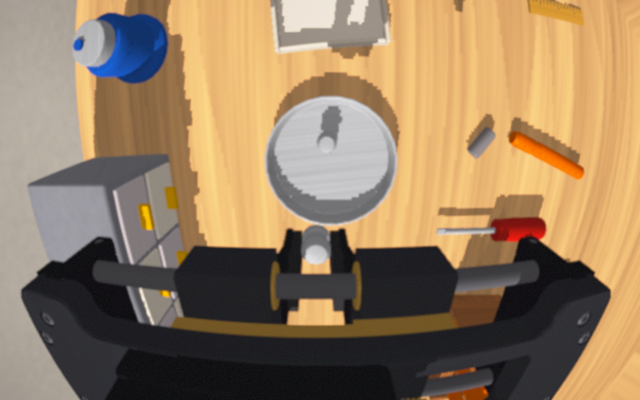

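Emit:
servo_tool --deltas '[{"slide": [0.2,0.3,0.9],"spin": 0},{"slide": [0.1,0.2,0.9],"spin": 0},{"slide": [0,0.1,0.9],"spin": 0},{"slide": [0,0,0.7],"spin": 0}]'

```text
time_s: 11.65
tcp_pos: [0.6693, 0.1815, 0.0287]
ee_rot: [[-0.003, -0.998, 0.064], [-1.0, 0.004, 0.022], [-0.022, -0.064, -0.998]]
wrist_force: [-0.5, 0.2, -0.6]
gripper_width: 0.185
```

```bash
python3 -c "
from h import *
plan(.6697,.180,.0115,180)"
```

```text
t 11.65 pos [0.6693 0.1815 0.0287] yaw 179.8 w 0.185 F [-0.5  0.2 -0.6] j6 -30
spin units total -0.03
slide units (now axes) [0.07 0.03 0.69]  (after spin) [0.07 0.03 0.69]
```

Emit:
servo_tool --deltas '[{"slide": [0.05,0,0.5],"spin": 0},{"slide": [0,0,0.1],"spin": 0}]'

```text
time_s: 11.85
tcp_pos: [0.6683, 0.1792, 0.0104]
ee_rot: [[-0.004, -0.998, 0.059], [-1.0, 0.005, 0.019], [-0.019, -0.059, -0.998]]
wrist_force: [-4.1, 0.4, 7.8]
gripper_width: 0.183
```

```bash
python3 -c "
from h import *
plan(.6697,.180,.011,180)"
```

```text
t 11.85 pos [0.6683 0.1792 0.0104] yaw 179.7 w 0.183 F [-4.1  0.4  7.8] j6 -30
spin units total -0.03
slide units (now axes) [-0.03 -0.06 -0.02]  (after spin) [-0.03 -0.06 -0.02]
```

Contact with the dish floor (7.8 N). Release.

Emit:
servo_tool --deltas '[{"slide": [0,0,0],"spin": 0},{"slide": [0,0,0],"spin": 0},{"slide": [0,0,-0.4],"spin": 0},{"slide": [0,0,-0.9],"spin": 0},{"slide": [0,0,-0.9],"spin": 0},{"slide": [0,0,-0.9],"spin": 0},{"slide": [0,0,-0.5],"spin": 0}]' --gripper 150

```text
time_s: 12.55
tcp_pos: [0.6643, 0.1773, 0.1085]
ee_rot: [[-0.003, -0.998, 0.064], [-1.0, 0.005, 0.021], [-0.021, -0.064, -0.998]]
wrist_force: [0.9, 0.9, -0.2]
gripper_width: 0.416
```

```bash
python3 -c "
from h import *
cap('wrist','wrist9')
s=sense(); print(s['ee_rot'].round(3), s['joints'].round(1))
plan(.5275,.138,.1,142)"
```

```text
[[-0.003 -0.998  0.068]
 [-1.     0.004  0.022]
 [-0.022 -0.067 -0.997]] [ 28.7  31.2  -1.9   0.9 -53.  -29.5]
t 12.60 pos [0.6653 0.1777 0.1107] yaw 179.7 w 0.412 F [ 0.  -0.2  2.3] j6 -29
spin units total 4.72
slide units (now axes) [1.61 5.52 0.02]  (after spin) [4.65 3.39 0.09]
```

View pics/wrist9.png

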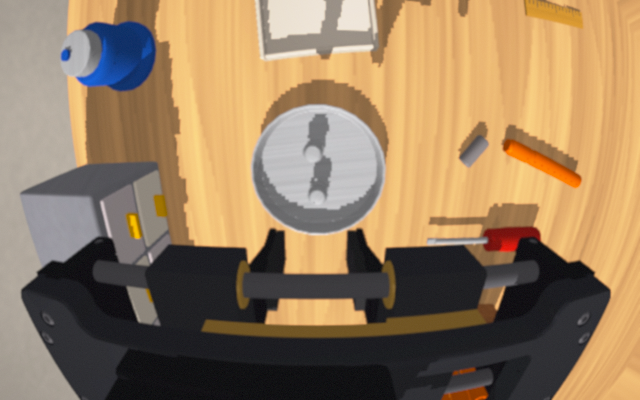

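Both caps stand in the round dish at (313,153) and (317,197). Next the plug.

Emit:
servo_tool --deltas '[{"slide": [0.66,0.94,0],"spin": 0.94},{"slide": [0.66,0.94,0],"spin": 0.94},{"slide": [0.66,0.94,0],"spin": 0.94},{"slide": [0.66,0.94,0],"spin": 0.94},{"slide": [0.66,0.94,0],"spin": 0.94}]'

```text
time_s: 13.1
tcp_pos: [0.532, 0.1305, 0.1012]
ee_rot: [[-0.632, -0.771, 0.075], [-0.772, 0.635, 0.026], [-0.067, -0.041, -0.997]]
wrist_force: [-0.5, 0.7, 0.7]
gripper_width: 0.412
```

```bash
python3 -c "
from h import *
d=cap('wrist','wrist10')
s=sense(); print(s['ee_rot'].round(3))
plan(.5275,.138,.04,142)"
```

```text
[[-0.636 -0.768  0.068]
 [-0.769  0.639  0.024]
 [-0.062 -0.037 -0.997]]
t 13.15 pos [0.5262 0.1289 0.1001] yaw 140.2 w 0.410 F [-5.8 -0.4 -1.9] j6 -72
spin units total -0.22
slide units (now axes) [-0.16  0.28  2.41]  (after spin) [-0.17  0.27  2.41]
```

View pics/wrist10.png

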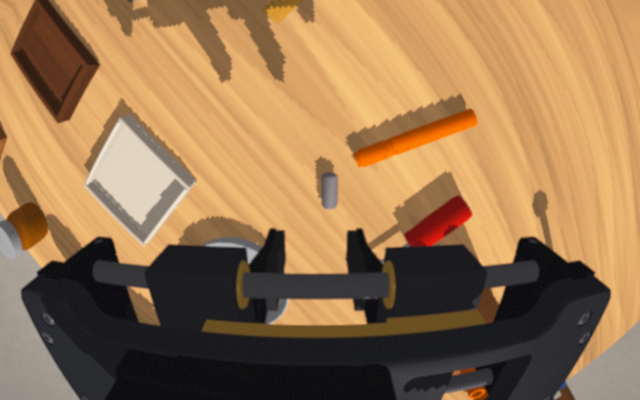

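```bash
python3 -c "
from h import *
d=dict(np.load('pics/wrist10.npz'))
for u,v in [(329,175),(331,206)]: print('plug end',ray(d,u,v,.01,True).round(4))
for u,v in [(359,158),(473,118)]: print('barrel end',ray(d,u,v,.008,True).round(4))
"
```

```text
plug end [0.517  0.1249 0.01  ]
plug end [0.5333 0.1482 0.01  ]
barrel end [0.4885 0.1293 0.008 ]
barrel end [0.3871 0.1616 0.008 ]
```

Emit:
servo_tool --deltas '[{"slide": [-0.15,0.3,0.8],"spin": 0},{"slide": [0,0,0.8],"spin": 0},{"slide": [0,0,0.8],"spin": 0}]'

```text
time_s: 13.45
tcp_pos: [0.5273, 0.1392, 0.0427]
ee_rot: [[-0.634, -0.77, 0.076], [-0.77, 0.637, 0.029], [-0.071, -0.04, -0.997]]
wrist_force: [0.1, -0.6, 0.2]
gripper_width: 0.416
```

```bash
python3 -c "
from h import *
plan(.5275,.138,.004,142)"
```

```text
t 13.45 pos [0.5273 0.1392 0.0427] yaw 140.4 w 0.416 F [ 0.1 -0.6  0.2] j6 -73
spin units total -0.20
slide units (now axes) [0.14 0.02 1.54]  (after spin) [0.14 0.03 1.54]
```

Emit:
servo_tool --deltas '[{"slide": [0.1,0,0.8],"spin": -0.5},{"slide": [0,0,0.6],"spin": 0}]'

```text
time_s: 13.65
tcp_pos: [0.5282, 0.1384, 0.006]
ee_rot: [[-0.575, -0.815, 0.076], [-0.815, 0.578, 0.029], [-0.068, -0.045, -0.997]]
wrist_force: [0.7, 0.2, 0.5]
gripper_width: 0.413
```

```bash
python3 -c "
from h import *
plan(.5267,.138,.0045,144)"
```

```text
t 13.65 pos [0.5282 0.1384 0.006 ] yaw 144.6 w 0.413 F [0.7 0.2 0.5] j6 -69
spin units total 0.08
slide units (now axes) [0.05 0.04 0.06]  (after spin) [0.05 0.04 0.06]
```

Emit:
servo_tool --deltas '[{"slide": [0.05,0.04,0.06],"spin": 0},{"slide": [0,0,0],"spin": 0},{"slide": [0,0,0],"spin": 0},{"slide": [0,0,0],"spin": 0}]' --gripper 255

```text
time_s: 14.05
tcp_pos: [0.5264, 0.1378, 0.0037]
ee_rot: [[-0.575, -0.815, 0.074], [-0.816, 0.578, 0.028], [-0.065, -0.044, -0.997]]
wrist_force: [-0.3, 0.5, -0.3]
gripper_width: 0.147
```

Emit:
servo_tool --deltas '[{"slide": [0,0,-0.8],"spin": 0},{"slide": [0,0,-0.9],"spin": 0},{"slide": [0,0,-0.9],"spin": 0}]'

```text
time_s: 14.35
tcp_pos: [0.5203, 0.1352, 0.0693]
ee_rot: [[-0.575, -0.815, 0.07], [-0.816, 0.578, 0.026], [-0.062, -0.042, -0.997]]
wrist_force: [0.3, -0.0, 0.3]
gripper_width: 0.147
```

```bash
python3 -c "
from h import *
d=cap('wrist','wrist11')
plan(.6708,.011,.07,180)"
```

```text
t 14.40 pos [0.5226 0.1364 0.0735] yaw 144.7 w 0.149 F [0.1 0.6 2.5] j6 -69
spin units total -4.41
slide units (now axes) [ 0.7  -7.72  0.45]  (after spin) [ 5.03 -5.91  0.07]
```

View pics/wrist11.png

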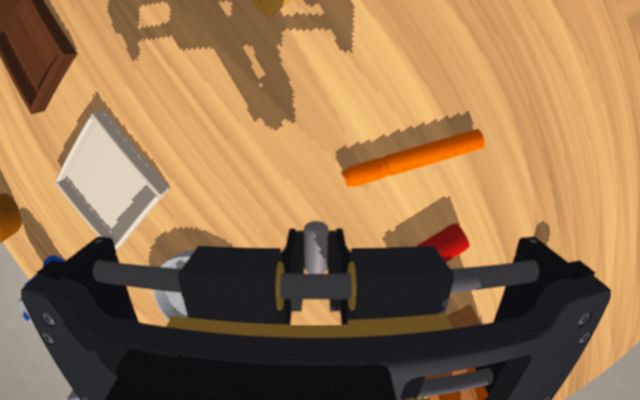

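Plug held at (315,245). Going to the white dish.

Emit:
servo_tool --deltas '[{"slide": [0.37,-0.9,0],"spin": -0.55},{"slide": [0.37,-0.9,0],"spin": -0.55},{"slide": [0.37,-0.9,0],"spin": -0.55},{"slide": [0.37,-0.9,0],"spin": -0.55},{"slide": [0.37,-0.9,0],"spin": -0.55},{"slide": [0.37,-0.9,0],"spin": -0.55},{"slide": [0.37,-0.9,0],"spin": -0.55},{"slide": [0.37,-0.9,0],"spin": -0.55}]'

```text
time_s: 15.2
tcp_pos: [0.6716, 0.0076, 0.0921]
ee_rot: [[0.032, -0.995, 0.092], [-0.999, -0.029, 0.037], [-0.034, -0.093, -0.995]]
wrist_force: [-0.4, 0.8, 0.0]
gripper_width: 0.147
```

```bash
python3 -c "
from h import *
d=cap('wrist','wrist12')
plan(.6708,.011,.0105,183)"
```

```text
t 15.25 pos [0.6756 0.0063 0.0927] yaw -178.2 w 0.151 F [ 4.6 -0.2  1.6] j6 -11
spin units total -0.16
slide units (now axes) [-0.09  0.51  3.26]  (after spin) [-0.09  0.5   3.26]
```

View pics/wrist12.png

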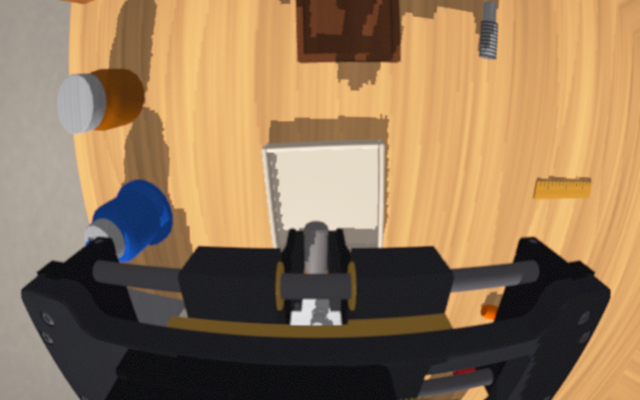

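Emit:
servo_tool --deltas '[{"slide": [-0.1,0.3,0.9],"spin": 0},{"slide": [0,0.2,0.9],"spin": 0},{"slide": [0,0,0.9],"spin": 0},{"slide": [0,0,0.3],"spin": 0}]'

```text
time_s: 15.65
tcp_pos: [0.6747, 0.0103, 0.0197]
ee_rot: [[0.031, -0.994, 0.108], [-0.999, -0.027, 0.038], [-0.035, -0.109, -0.993]]
wrist_force: [1.2, -0.2, -0.9]
gripper_width: 0.148
```

```bash
python3 -c "
from h import *
plan(.6708,.011,.0085,183)"
```

```text
t 15.65 pos [0.6747 0.0103 0.0197] yaw -178.5 w 0.148 F [ 1.2 -0.2 -0.9] j6 -12
spin units total -0.18
slide units (now axes) [-0.02  0.2   0.43]  (after spin) [-0.02  0.2   0.43]
```

Emit:
servo_tool --deltas '[{"slide": [0,0.2,0.3],"spin": 0},{"slide": [0,0,0.12],"spin": 0}]'

```text
time_s: 15.85
tcp_pos: [0.6707, 0.0108, 0.0087]
ee_rot: [[0.03, -0.994, 0.109], [-0.999, -0.026, 0.038], [-0.035, -0.11, -0.993]]
wrist_force: [0.9, 0.3, 0.3]
gripper_width: 0.15
```

```bash
python3 -c "
from h import *
plan(.6708,.011,.0085,183)"
```

```text
t 15.85 pos [0.6707 0.0108 0.0087] yaw -178.5 w 0.150 F [0.9 0.3 0.3] j6 -12
spin units total -0.18
slide units (now axes) [-0.01 -0.    0.01]  (after spin) [-0.01 -0.    0.01]
```

Emit:
servo_tool --deltas '[{"slide": [0,0,0.03],"spin": 0},{"slide": [0,0,0],"spin": 0},{"slide": [0,0,-0.4],"spin": 0},{"slide": [0,0,-0.9],"spin": 0},{"slide": [0,0,-0.9],"spin": 0},{"slide": [0,0,-0.9],"spin": 0}]' --gripper 180

```text
time_s: 16.45
tcp_pos: [0.6621, 0.0078, 0.0896]
ee_rot: [[0.031, -0.994, 0.109], [-0.999, -0.027, 0.038], [-0.035, -0.11, -0.993]]
wrist_force: [0.4, -0.5, 0.7]
gripper_width: 0.293
```

```bash
python3 -c "
from h import *
d=cap('wrist','wrist13')
s=sense(); print(s['ee_rot'].round(3), s['joints'].round(1))
plan(.5445,-.132,.08,175.5)"
```

```text
[[ 0.033 -0.993  0.118]
 [-0.999 -0.028  0.039]
 [-0.035 -0.119 -0.992]] [ 14.4  28.9  -8.2  -0.7 -45.8 -12.2]
t 16.50 pos [0.6647 0.008  0.095 ] yaw -178.4 w 0.294 F [0.9 0.7 2.9] j6 -12
spin units total 0.77
slide units (now axes) [ 5.46  5.   -0.19]  (after spin) [ 5.96  4.4  -0.13]
```

View pics/wrist13.png

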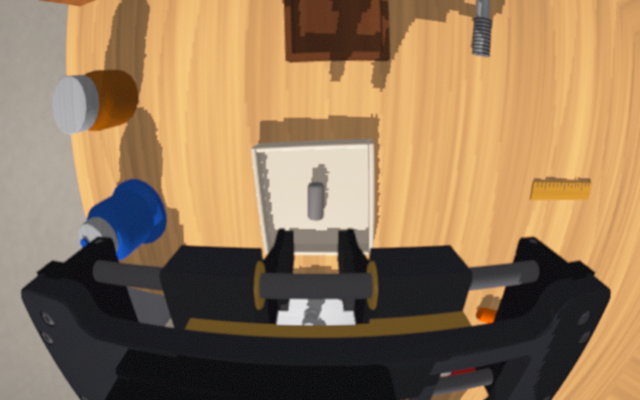

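Plug lies in the white dish at (316,200). Next the housing.

Emit:
servo_tool --deltas '[{"slide": [0.95,0.75,0],"spin": 0.13},{"slide": [0.95,0.75,0],"spin": 0.13},{"slide": [0.95,0.75,0],"spin": 0.13},{"slide": [0.95,0.75,0],"spin": 0.13},{"slide": [0.95,0.75,0],"spin": 0.13},{"slide": [0.95,0.75,0],"spin": 0.13}]' --gripper 145

```text
time_s: 17.1
tcp_pos: [0.556, -0.1336, 0.0863]
ee_rot: [[-0.071, -0.987, 0.142], [-0.996, 0.077, 0.041], [-0.052, -0.139, -0.989]]
wrist_force: [1.2, -0.6, -0.6]
gripper_width: 0.43
```

```bash
python3 -c "
from h import *
d=cap('wrist','wrist14')
s=sense(); print(s['ee_rot'].round(3), s['joints'].round(1))
plan(.5445,-.132,.04,175.5)"
```

```text
[[-0.076 -0.988  0.137]
 [-0.996  0.082  0.041]
 [-0.052 -0.134 -0.99 ]] [  1.2  21.5 -22.   -3.5 -38.6  -3.2]
t 17.15 pos [ 0.5519 -0.1358  0.0854] yaw 175.3 w 0.427 F [-2.3 -0.6 -2. ] j6 -3
spin units total -0.03
slide units (now axes) [-0.03  0.55  1.76]  (after spin) [-0.04  0.55  1.76]
```

View pics/wrist14.png

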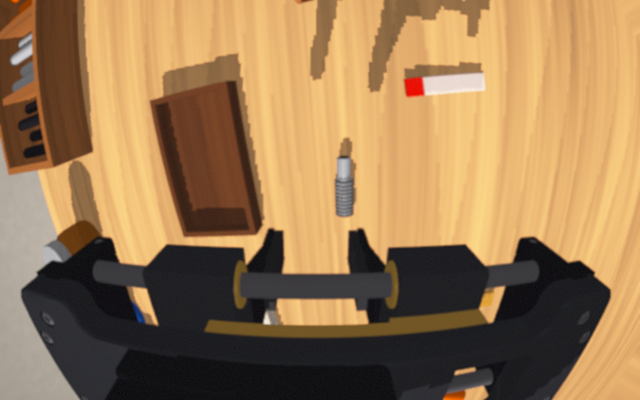

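The housing lies at (344,188) and the tray at (205,160). The tool has drifted into an 8° tilt, so I'll test at a safe height which motions reduce it.

Emit:
servo_tool --deltas '[{"slide": [0,0,-0.6],"spin": 0},{"slide": [0,0,-0.6],"spin": 0},{"slide": [0,0,-0.6],"spin": 0},{"slide": [0,0,-0.6],"spin": 0},{"slide": [0,0,-0.6],"spin": 0},{"slide": [0,0,-0.6],"spin": 0},{"slide": [0,0,-0.6],"spin": 0},{"slide": [0,0,-0.6],"spin": 0},{"slide": [0,0,-0.6],"spin": 0},{"slide": [0,0,-0.6],"spin": 0}]'

```text
time_s: 18.15
tcp_pos: [0.529, -0.1442, 0.2495]
ee_rot: [[-0.078, -0.985, 0.152], [-0.996, 0.085, 0.04], [-0.052, -0.148, -0.988]]
wrist_force: [0.4, -0.2, -0.2]
gripper_width: 0.433
```

Emit:
servo_tool --deltas '[{"slide": [0,0,0],"spin": 0},{"slide": [0,0,0],"spin": 0},{"slide": [0,0,0],"spin": 0},{"slide": [0,0,0],"spin": 0},{"slide": [0,0,0],"spin": 0}]'

```text
time_s: 18.65
tcp_pos: [0.5293, -0.1439, 0.252]
ee_rot: [[-0.078, -0.984, 0.157], [-0.996, 0.085, 0.04], [-0.053, -0.154, -0.987]]
wrist_force: [-0.1, -1.1, 0.5]
gripper_width: 0.435
```

Emit:
servo_tool --deltas '[{"slide": [0,0,0],"spin": 1},{"slide": [0,0,0],"spin": 1},{"slide": [0,0,0],"spin": 1},{"slide": [0,0,0],"spin": 1},{"slide": [0,0,0],"spin": 1},{"slide": [0,0,0],"spin": 1},{"slide": [0,0,0],"spin": 1},{"slide": [0,0,0],"spin": 1},{"slide": [0,0,0],"spin": 1},{"slide": [0,0,0],"spin": 1}]'

```text
time_s: 19.65
tcp_pos: [0.5275, -0.1435, 0.2443]
ee_rot: [[-0.989, -0.037, 0.143], [-0.032, 0.999, 0.041], [-0.145, 0.036, -0.989]]
wrist_force: [0.8, -1.0, -0.6]
gripper_width: 0.434
```

Emit:
servo_tool --deltas '[{"slide": [0,0,0],"spin": 1},{"slide": [0,0,0],"spin": 1},{"slide": [0,0,0],"spin": 1},{"slide": [0,0,0],"spin": 1},{"slide": [0,0,0],"spin": 1},{"slide": [0,0,0],"spin": 1},{"slide": [0,0,0],"spin": 1},{"slide": [0,0,0],"spin": 1},{"slide": [0,0,0],"spin": 1},{"slide": [0,0,0],"spin": 1}]'

```text
time_s: 20.65
tcp_pos: [0.5257, -0.1431, 0.2366]
ee_rot: [[-0.149, 0.98, 0.129], [0.989, 0.145, 0.041], [0.022, 0.134, -0.991]]
wrist_force: [-0.1, 0.1, -0.5]
gripper_width: 0.434
```

Emit:
servo_tool --deltas '[{"slide": [0,0,0],"spin": 0},{"slide": [0,0,0],"spin": 0},{"slide": [0,0,0],"spin": 0},{"slide": [0,0,0],"spin": 0},{"slide": [0,0,0],"spin": 0}]'

```text
time_s: 21.15
tcp_pos: [0.5253, -0.1431, 0.2348]
ee_rot: [[-0.156, 0.98, 0.126], [0.987, 0.152, 0.042], [0.021, 0.131, -0.991]]
wrist_force: [-0.3, 0.9, 0.7]
gripper_width: 0.434
```

```bash
python3 -c "
from h import *
s=sense(); print(s['ee_rot'].round(3), s['joints'].round(1),s['joint_velocities'].round(2))
plan(.5445,-.132,.04,-4.5)"
```

```text
[[-0.156  0.98   0.126]
 [ 0.987  0.152  0.042]
 [ 0.021  0.131 -0.991]] [   0.4   10.5  -13.4   -2.7  -58.9 -170.3] [-0.02  0.11 -0.05 -0.07 -0.03  0.6 ]
t 21.15 pos [ 0.5253 -0.1431  0.2348] yaw 8.8 w 0.434 F [-0.3  0.9  0.7] j6 -170
spin units total 1.67
slide units (now axes) [ 0.15 -0.2   7.84]  (after spin) [ 0.33 -0.3   7.83]
```

Emit:
servo_tool --deltas '[{"slide": [0,0,0],"spin": -1},{"slide": [0,0,0],"spin": -1},{"slide": [0,0,0],"spin": -1},{"slide": [0,0,0],"spin": -1},{"slide": [0,0,0],"spin": -1},{"slide": [0,0,0],"spin": -1},{"slide": [0,0,0],"spin": -1},{"slide": [0,0,0],"spin": -1},{"slide": [0,0,0],"spin": -1},{"slide": [0,0,0],"spin": -1}]'

```text
time_s: 22.15
tcp_pos: [0.5254, -0.1431, 0.2353]
ee_rot: [[-0.991, -0.047, 0.127], [-0.042, 0.998, 0.042], [-0.129, 0.036, -0.991]]
wrist_force: [-0.7, -0.8, 0.1]
gripper_width: 0.435
```

Emit:
servo_tool --deltas '[{"slide": [0,0,0],"spin": -1},{"slide": [0,0,0],"spin": -1},{"slide": [0,0,0],"spin": -1},{"slide": [0,0,0],"spin": -1},{"slide": [0,0,0],"spin": -1},{"slide": [0,0,0],"spin": -1},{"slide": [0,0,0],"spin": -1},{"slide": [0,0,0],"spin": -1},{"slide": [0,0,0],"spin": -1},{"slide": [0,0,0],"spin": -1}]'

```text
time_s: 23.15
tcp_pos: [0.5253, -0.1431, 0.2359]
ee_rot: [[-0.059, -0.99, 0.128], [-0.997, 0.065, 0.042], [-0.05, -0.125, -0.991]]
wrist_force: [0.6, 0.1, 0.6]
gripper_width: 0.43
```

Emit:
servo_tool --deltas '[{"slide": [0,0,0.4],"spin": 0},{"slide": [0,0,0.4],"spin": 0},{"slide": [0,0,0.4],"spin": 0},{"slide": [0,0,0.4],"spin": 0},{"slide": [0,0,0.4],"spin": 0},{"slide": [0,0,0.4],"spin": 0},{"slide": [0,0,0.4],"spin": 0},{"slide": [0,0,0.4],"spin": 0},{"slide": [0,0,0.4],"spin": 0},{"slide": [0,0,0.4],"spin": 0}]'

```text
time_s: 24.15
tcp_pos: [0.539, -0.1386, 0.1279]
ee_rot: [[-0.067, -0.99, 0.128], [-0.996, 0.073, 0.042], [-0.05, -0.124, -0.991]]
wrist_force: [-0.2, -0.9, -0.3]
gripper_width: 0.433
```

Emit:
servo_tool --deltas '[{"slide": [0,-0.8,0],"spin": 0},{"slide": [0,-0.8,0],"spin": 0},{"slide": [0,-0.8,0],"spin": 0},{"slide": [0,-0.8,0],"spin": 0},{"slide": [0,-0.8,0],"spin": 0}]'

```text
time_s: 24.65
tcp_pos: [0.6376, -0.1457, 0.1348]
ee_rot: [[-0.068, -0.99, 0.12], [-0.996, 0.073, 0.043], [-0.051, -0.117, -0.992]]
wrist_force: [0.4, -0.1, -0.4]
gripper_width: 0.434
```

Emit:
servo_tool --deltas '[{"slide": [0,0.4,0],"spin": 0},{"slide": [0,0.4,0],"spin": 0},{"slide": [0,0.4,0],"spin": 0},{"slide": [0,0.4,0],"spin": 0},{"slide": [0,0.4,0],"spin": 0},{"slide": [0,0.4,0],"spin": 0},{"slide": [0,0.4,0],"spin": 0},{"slide": [0,0.4,0],"spin": 0},{"slide": [0,0.4,0],"spin": 0},{"slide": [0,0.4,0],"spin": 0}]'

```text
time_s: 25.65
tcp_pos: [0.5311, -0.1378, 0.1208]
ee_rot: [[-0.068, -0.99, 0.121], [-0.996, 0.073, 0.042], [-0.051, -0.118, -0.992]]
wrist_force: [0.4, -0.1, 0.8]
gripper_width: 0.435
```

Emit:
servo_tool --deltas '[{"slide": [0,-1,0],"spin": 0},{"slide": [0,-1,0],"spin": 0},{"slide": [0,0.4,0],"spin": 0},{"slide": [0,0.4,0],"spin": 0},{"slide": [0,0.4,0],"spin": 0},{"slide": [0,0.4,0],"spin": 0},{"slide": [0,0.4,0],"spin": 0}]'

```text
time_s: 26.35
tcp_pos: [0.5234, -0.1373, 0.1196]
ee_rot: [[-0.069, -0.991, 0.117], [-0.996, 0.074, 0.043], [-0.051, -0.114, -0.992]]
wrist_force: [0.5, 0.3, -0.8]
gripper_width: 0.433
```

Emit:
servo_tool --deltas '[{"slide": [0,-1,0],"spin": 0},{"slide": [0,-1,0],"spin": 0},{"slide": [0,-1,0],"spin": 0},{"slide": [0,-1,0],"spin": 0},{"slide": [0,-1,0],"spin": 0}]'

```text
time_s: 26.85
tcp_pos: [0.64, -0.1462, 0.1339]
ee_rot: [[-0.07, -0.991, 0.112], [-0.996, 0.075, 0.045], [-0.053, -0.108, -0.993]]
wrist_force: [0.2, 0.2, -0.5]
gripper_width: 0.435
```

Emit:
servo_tool --deltas '[{"slide": [0,0.5,0],"spin": 0},{"slide": [0,0.5,0],"spin": 0},{"slide": [0,0.5,0],"spin": 0},{"slide": [0,0.5,0],"spin": 0},{"slide": [0,0.5,0],"spin": 0},{"slide": [0,0.5,0],"spin": 0},{"slide": [0,0.5,0],"spin": 0},{"slide": [0,0.5,0],"spin": 0},{"slide": [0,0.5,0],"spin": 0},{"slide": [0,0.5,0],"spin": 0}]'

```text
time_s: 27.85
tcp_pos: [0.5019, -0.1361, 0.1193]
ee_rot: [[-0.07, -0.991, 0.111], [-0.996, 0.075, 0.044], [-0.052, -0.108, -0.993]]
wrist_force: [-0.1, 0.2, -0.1]
gripper_width: 0.428
```

Fast outward and slow inward moves reduce the tilt slightly, now 6.4°. That is good enough to grasp the housing with a narrow opening.

```bash
python3 -c "
from h import *
d=cap('wrist','wrist15')
plan(.5445,-.132,.04,175.5)"
```

```text
t 27.90 pos [ 0.4991 -0.1358  0.1188] yaw 175.6 w 0.428 F [-3.3  0.6 -1. ] j6 -3
spin units total 0.02
slide units (now axes) [-0.11 -1.46  3.34]  (after spin) [-0.12 -1.46  3.34]
```

View pics/wrist15.png

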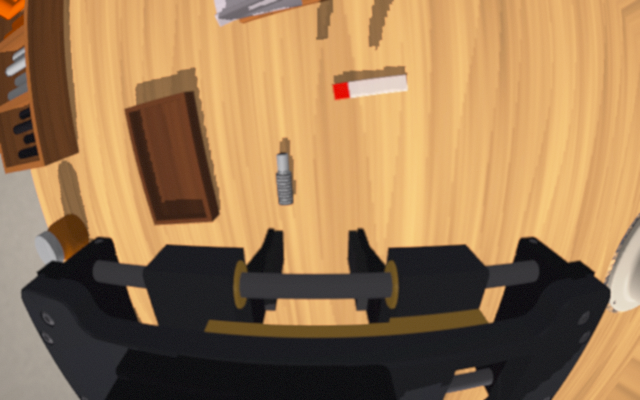

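```bash
python3 -c "
from h import *
d=dict(np.load('pics/wrist15.npz'))
for n,u,v in [('tip',283,153),('sleeve-nose',284,173),('tail',286,204)]: print(n,ray(d,u,v,.009,True).round(4))
"
```

```text
tip [ 0.5404 -0.1674  0.009 ]
sleeve-nose [ 0.5414 -0.1486  0.009 ]
tail [ 0.5429 -0.1178  0.009 ]
```

Emit:
servo_tool --deltas '[{"slide": [-0.1,-0.9,0.9],"spin": 0},{"slide": [0,-0.5,0.9],"spin": 0},{"slide": [0,0,0.8],"spin": 0}]' --gripper 170

```text
time_s: 28.2
tcp_pos: [0.5415, -0.1333, 0.0617]
ee_rot: [[-0.069, -0.991, 0.119], [-0.996, 0.075, 0.044], [-0.053, -0.115, -0.992]]
wrist_force: [0.2, 1.3, 0.3]
gripper_width: 0.339
```

```bash
python3 -c "
from h import *
plan(.544,-.132,.02,175.5)"
```

```text
t 28.20 pos [ 0.5415 -0.1333  0.0617] yaw 175.7 w 0.339 F [0.2 1.3 0.3] j6 -2
spin units total 0.02
slide units (now axes) [0.03 0.1  1.67]  (after spin) [0.03 0.1  1.67]
```

Emit:
servo_tool --deltas '[{"slide": [0,0.1,0.8],"spin": 0},{"slide": [0,0.05,0.7],"spin": 0}]'

```text
time_s: 28.4
tcp_pos: [0.5414, -0.1312, 0.0231]
ee_rot: [[-0.069, -0.99, 0.12], [-0.996, 0.075, 0.044], [-0.053, -0.116, -0.992]]
wrist_force: [0.5, -0.5, 0.7]
gripper_width: 0.337
```

```bash
python3 -c "
from h import *
plan(.543,-.133,.005,175.5)"
```

```text
t 28.40 pos [ 0.5414 -0.1312  0.0231] yaw 175.7 w 0.337 F [ 0.5 -0.5  0.7] j6 -2
spin units total 0.02
slide units (now axes) [0.1  0.02 0.72]  (after spin) [0.1  0.02 0.72]
```

Emit:
servo_tool --deltas '[{"slide": [0.05,0,0.4],"spin": 0},{"slide": [0,0,0.15],"spin": 0}]'

```text
time_s: 28.6
tcp_pos: [0.5408, -0.1318, 0.0074]
ee_rot: [[-0.069, -0.991, 0.116], [-0.996, 0.074, 0.044], [-0.052, -0.113, -0.992]]
wrist_force: [-0.3, -0.6, 0.5]
gripper_width: 0.338
```

```bash
python3 -c "
from h import *
d=cap('wrist','wrist16')
plan(.543,-.133,.005,175.5)"
```

```text
t 28.65 pos [ 0.5407 -0.1318  0.0072] yaw 175.7 w 0.334 F [-0.6  0.  -1.3] j6 -2
spin units total 0.03
slide units (now axes) [ 0.05 -0.08  0.1 ]  (after spin) [ 0.05 -0.08  0.1 ]
```

View pics/wrist16.png

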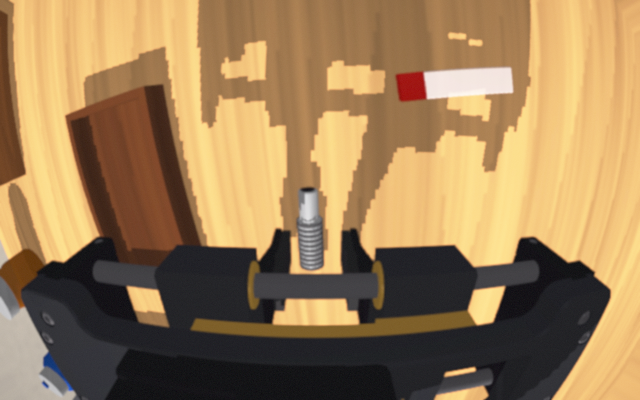

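Housing is centred between the fingers, with the sleeve at (311,245). Close slightly lower.

Emit:
servo_tool --deltas '[{"slide": [0.05,-0.05,0.1],"spin": 0},{"slide": [0,0,0],"spin": 0},{"slide": [0,0,0],"spin": 0},{"slide": [0,0,0],"spin": 0}]' --gripper 255

```text
time_s: 29.05
tcp_pos: [0.5438, -0.1333, 0.0073]
ee_rot: [[-0.068, -0.99, 0.121], [-0.996, 0.074, 0.044], [-0.053, -0.117, -0.992]]
wrist_force: [0.2, -0.6, -0.3]
gripper_width: 0.163
```

Emit:
servo_tool --deltas '[{"slide": [0,0,-0.8],"spin": 0},{"slide": [0,0,-0.9],"spin": 0},{"slide": [0,0,-0.8],"spin": 0}]'

```text
time_s: 29.35
tcp_pos: [0.5341, -0.136, 0.0687]
ee_rot: [[-0.069, -0.991, 0.114], [-0.996, 0.075, 0.044], [-0.052, -0.111, -0.992]]
wrist_force: [0.6, -0.9, -0.9]
gripper_width: 0.161
```

```bash
python3 -c "
from h import *
d=cap('wrist','wrist17')
plan(.657,-.160,.07,182)"
```

```text
t 29.40 pos [ 0.5361 -0.1364  0.0723] yaw 175.7 w 0.160 F [-0.6 -1.2  0.7] j6 -2
spin units total -0.78
slide units (now axes) [ 0.62 -4.85  0.63]  (after spin) [ 1.15 -4.76  0.59]
```

View pics/wrist17.png

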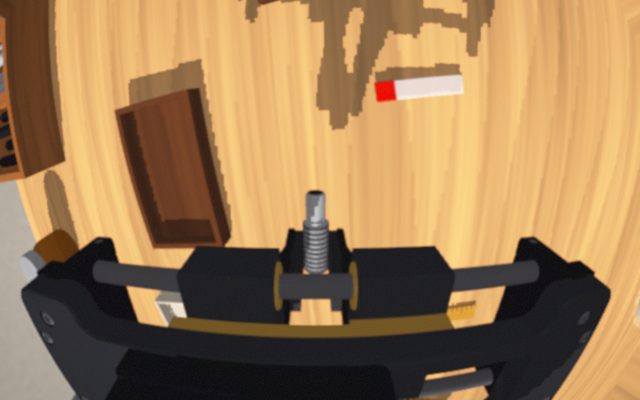

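Emit:
servo_tool --deltas '[{"slide": [0.14,-0.8,0],"spin": -0.13},{"slide": [0.14,-0.8,0],"spin": -0.13},{"slide": [0.14,-0.8,0],"spin": -0.13},{"slide": [0.14,-0.8,0],"spin": -0.13},{"slide": [0.14,-0.8,0],"spin": -0.13},{"slide": [0.14,-0.7,0],"spin": -0.13}]'

```text
time_s: 30.0
tcp_pos: [0.6538, -0.161, 0.0884]
ee_rot: [[0.044, -0.991, 0.124], [-0.998, -0.039, 0.045], [-0.04, -0.126, -0.991]]
wrist_force: [-0.1, -0.2, -0.1]
gripper_width: 0.165
```

```bash
python3 -c "
from h import *
d=cap('wrist','wrist18')
plan(.656,-.160,.013,182)"
```

```text
t 30.05 pos [ 0.6569 -0.1616  0.0889] yaw -177.7 w 0.156 F [ 4.6 -0.2  1.1] j6 6
spin units total 0.04
slide units (now axes) [0.05 0.42 3.01]  (after spin) [0.05 0.43 3.01]
```

View pics/wrist18.png

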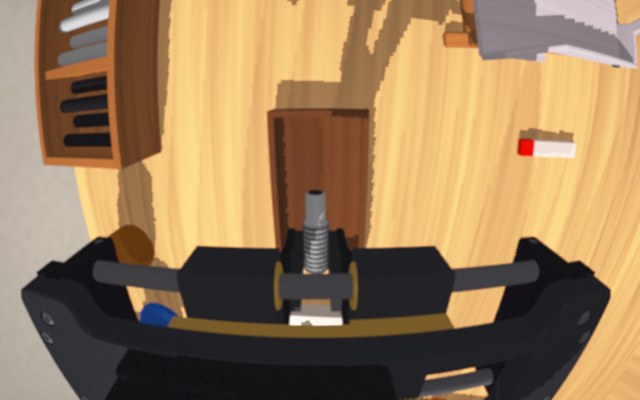

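Emit:
servo_tool --deltas '[{"slide": [0,0.2,0.9],"spin": 0},{"slide": [0,0.15,0.9],"spin": 0},{"slide": [0,0,0.8],"spin": 0},{"slide": [0,0,0.2],"spin": 0}]'

```text
time_s: 30.45
tcp_pos: [0.6586, -0.1589, 0.0172]
ee_rot: [[0.044, -0.99, 0.132], [-0.998, -0.038, 0.044], [-0.038, -0.134, -0.99]]
wrist_force: [-0.5, 0.7, -0.3]
gripper_width: 0.16
```

```bash
python3 -c "
from h import *
plan(.656,-.160,.012,182)"
```

```text
t 30.45 pos [ 0.6586 -0.1589  0.0172] yaw -177.8 w 0.160 F [-0.5  0.7 -0.3] j6 7
spin units total 0.03
slide units (now axes) [0.05 0.13 0.19]  (after spin) [0.05 0.13 0.19]
```

Emit:
servo_tool --deltas '[{"slide": [0.05,0.1,0.15],"spin": 0},{"slide": [0,0,0.05],"spin": 0}]'

```text
time_s: 30.65
tcp_pos: [0.6563, -0.1602, 0.0116]
ee_rot: [[0.044, -0.99, 0.131], [-0.998, -0.039, 0.043], [-0.038, -0.133, -0.99]]
wrist_force: [0.1, 0.2, 0.4]
gripper_width: 0.158
```

Emit:
servo_tool --deltas '[{"slide": [0,0,0.08],"spin": 0}]'

```text
time_s: 30.75
tcp_pos: [0.6568, -0.1602, 0.0113]
ee_rot: [[0.045, -0.99, 0.132], [-0.998, -0.039, 0.043], [-0.038, -0.134, -0.99]]
wrist_force: [-4.4, 2.6, 11.4]
gripper_width: 0.16
```

Contact with the tray floor (11 N). Opening to about 25 mm and lifting.

Emit:
servo_tool --deltas '[{"slide": [0,0,0],"spin": 0},{"slide": [0,0,0],"spin": 0},{"slide": [0,0,-0.3],"spin": 0},{"slide": [0,0,-0.8],"spin": 0},{"slide": [0,0,-0.8],"spin": 0},{"slide": [0,0,-0.8],"spin": 0},{"slide": [0,0,-0.8],"spin": 0}]' --gripper 182

```text
time_s: 31.45
tcp_pos: [0.6449, -0.1642, 0.1032]
ee_rot: [[0.045, -0.99, 0.134], [-0.998, -0.039, 0.043], [-0.037, -0.136, -0.99]]
wrist_force: [-0.1, -0.7, -0.2]
gripper_width: 0.284
```

```bash
python3 -c "
from h import *
d=cap('wrist','wrist19')
s=sense();print(s['joints'].round(1))
plan(.4405,.1465,.1,73.4)"
```

```text
[ -1.7  28.2  -6.4  -3.5 -47.4   6.4]
t 31.50 pos [ 0.647  -0.1648  0.1078] yaw -177.7 w 0.284 F [ 0.3 -0.3  1.3] j6 6
spin units total 13.62
slide units (now axes) [-12.8    7.71  -0.34]  (after spin) [11.43  9.52 -1.47]
```

View pics/wrist19.png

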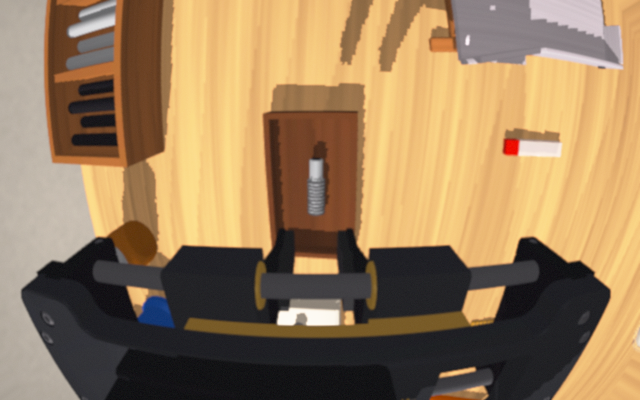

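The housing lies in the tray at (316,185). Before taking the barrel I'll ratchet the tilt down (outward fast, inward slow).

Emit:
servo_tool --deltas '[{"slide": [0,0.5,0],"spin": 0},{"slide": [0,0.5,0],"spin": 0},{"slide": [0,0.5,0],"spin": 0},{"slide": [0,0.5,0],"spin": 0},{"slide": [0,-1,0],"spin": 0},{"slide": [0,-1,0],"spin": 0},{"slide": [0,0.5,0],"spin": 0},{"slide": [0,0.5,0],"spin": 0},{"slide": [0,0.5,0],"spin": 0},{"slide": [0,0.5,0],"spin": 0}]'

```text
time_s: 32.5
tcp_pos: [0.5842, -0.1663, 0.0968]
ee_rot: [[0.042, -0.99, 0.133], [-0.998, -0.037, 0.044], [-0.039, -0.135, -0.99]]
wrist_force: [0.4, 0.4, -0.1]
gripper_width: 0.289
```

Emit:
servo_tool --deltas '[{"slide": [0,-1,0],"spin": 0},{"slide": [0,0.5,0],"spin": 0},{"slide": [0,0.5,0],"spin": 0},{"slide": [0,-1,0],"spin": 0},{"slide": [0,0.5,0],"spin": 0},{"slide": [0,0.5,0],"spin": 0},{"slide": [0,-1,0],"spin": 0},{"slide": [0,0.5,0],"spin": 0},{"slide": [0,0.5,0],"spin": 0},{"slide": [0,0,0],"spin": 0}]'

```text
time_s: 33.5
tcp_pos: [0.5625, -0.1665, 0.0918]
ee_rot: [[0.038, -0.992, 0.117], [-0.998, -0.032, 0.046], [-0.042, -0.118, -0.992]]
wrist_force: [-0.1, -0.4, -1.3]
gripper_width: 0.283
```

Emit:
servo_tool --deltas '[{"slide": [0,0,1],"spin": 0},{"slide": [0,0,-0.5],"spin": 0},{"slide": [0,0,-0.5],"spin": 0},{"slide": [0,0,1],"spin": 0},{"slide": [0,0,-0.5],"spin": 0},{"slide": [0,0,-0.5],"spin": 0},{"slide": [0,0,0],"spin": 0}]'

```text
time_s: 34.2
tcp_pos: [0.5645, -0.1685, 0.1057]
ee_rot: [[0.041, -0.991, 0.131], [-0.998, -0.035, 0.042], [-0.037, -0.132, -0.991]]
wrist_force: [-0.2, 0.2, -0.5]
gripper_width: 0.284
```

Emit:
servo_tool --deltas '[{"slide": [0,0,-1],"spin": 0},{"slide": [0,0,0.5],"spin": 0},{"slide": [0,0,0.5],"spin": 0},{"slide": [0,0,-1],"spin": 0},{"slide": [0,0,0.5],"spin": 0},{"slide": [0,0,0.5],"spin": 0},{"slide": [0,0,0],"spin": 0}]'

```text
time_s: 34.9
tcp_pos: [0.5676, -0.1695, 0.1142]
ee_rot: [[0.042, -0.989, 0.145], [-0.999, -0.037, 0.04], [-0.034, -0.147, -0.989]]
wrist_force: [-1.3, -1.4, -0.5]
gripper_width: 0.28
```

Emit:
servo_tool --deltas '[{"slide": [0,-1,0],"spin": 0},{"slide": [0,0.45,0],"spin": 0},{"slide": [0,0.45,0],"spin": 0},{"slide": [0,-1,0],"spin": 0},{"slide": [0,0.45,0],"spin": 0},{"slide": [0,0.45,0],"spin": 0},{"slide": [0,-1,0],"spin": 0},{"slide": [0,0.45,0],"spin": 0},{"slide": [0,0.45,0],"spin": 0}]'

```text
time_s: 35.8
tcp_pos: [0.5691, -0.1695, 0.1106]
ee_rot: [[0.043, -0.99, 0.135], [-0.999, -0.038, 0.039], [-0.034, -0.136, -0.99]]
wrist_force: [-0.4, -0.4, 0.1]
gripper_width: 0.284
```

Emit:
servo_tool --deltas '[{"slide": [0,-1,0],"spin": 0},{"slide": [0,0.45,0],"spin": 0},{"slide": [0,0.45,0],"spin": 0},{"slide": [0,-1,0],"spin": 0},{"slide": [0,0.45,0],"spin": 0},{"slide": [0,0.45,0],"spin": 0},{"slide": [0,-1,0],"spin": 0},{"slide": [0,0.45,0],"spin": 0},{"slide": [0,0.45,0],"spin": 0}]'

```text
time_s: 36.7
tcp_pos: [0.5623, -0.1702, 0.11]
ee_rot: [[0.041, -0.991, 0.128], [-0.999, -0.036, 0.039], [-0.034, -0.13, -0.991]]
wrist_force: [-0.2, 0.2, 0.1]
gripper_width: 0.286
```

Emit:
servo_tool --deltas '[{"slide": [0,-1,0],"spin": 0},{"slide": [0,0.9,0],"spin": 0},{"slide": [0,-1,0],"spin": 0},{"slide": [0,0.9,0],"spin": 0},{"slide": [0,-1,0],"spin": 0},{"slide": [0,0.9,0],"spin": 0},{"slide": [0,-1,0],"spin": 0},{"slide": [0,0.9,0],"spin": 0},{"slide": [0,0,0],"spin": 0}]'

```text
time_s: 37.6
tcp_pos: [0.5371, -0.1692, 0.0978]
ee_rot: [[0.035, -0.996, 0.085], [-0.999, -0.031, 0.043], [-0.04, -0.086, -0.995]]
wrist_force: [-1.3, -0.5, -0.8]
gripper_width: 0.286
```

The quick back-and-forth cuts the tilt much faster (0.128 to 0.085 in 0.9 s). Twice more.

Emit:
servo_tool --deltas '[{"slide": [0,-1,0],"spin": 0},{"slide": [0,0.85,0],"spin": 0},{"slide": [0,-1,0],"spin": 0},{"slide": [0,0.85,0],"spin": 0},{"slide": [0,-1,0],"spin": 0},{"slide": [0,0.85,0],"spin": 0},{"slide": [0,-1,0],"spin": 0},{"slide": [0,0.85,0],"spin": 0},{"slide": [0,0,0],"spin": 0}]'

```text
time_s: 38.5
tcp_pos: [0.5276, -0.1688, 0.091]
ee_rot: [[0.031, -0.998, 0.056], [-0.999, -0.029, 0.045], [-0.043, -0.058, -0.997]]
wrist_force: [-0.3, -0.2, -0.2]
gripper_width: 0.283
```

Emit:
servo_tool --deltas '[{"slide": [0,-1,0],"spin": 0},{"slide": [0,0.85,0],"spin": 0},{"slide": [0,-1,0],"spin": 0},{"slide": [0,0.85,0],"spin": 0},{"slide": [0,-1,0],"spin": 0},{"slide": [0,0.85,0],"spin": 0},{"slide": [0,-1,0],"spin": 0},{"slide": [0,0.85,0],"spin": 0},{"slide": [0,0,0],"spin": 0}]'

```text
time_s: 39.4
tcp_pos: [0.5233, -0.1685, 0.0856]
ee_rot: [[0.029, -0.999, 0.033], [-0.999, -0.027, 0.046], [-0.045, -0.035, -0.998]]
wrist_force: [-0.3, -1.2, -0.4]
gripper_width: 0.286
```

```bash
python3 -c "
from h import *
s=sense();print(s['joints'].round(1),s['ee_rot'].round(3))
plan(.4405,.1465,.1,73.4)"
```

```text
[ -2.6  22.4 -19.8  -3.7 -46.    6.7] [[ 0.029 -0.999  0.033]
 [-0.999 -0.027  0.046]
 [-0.045 -0.035 -0.998]]
t 39.40 pos [ 0.5233 -0.1685  0.0856] yaw -178.4 w 0.286 F [-0.3 -1.2 -0.4] j6 7
spin units total 13.52
slide units (now axes) [-12.71   2.94  -0.11]  (after spin) [ 6.72 11.1  -1.26]
```

Emit:
servo_tool --deltas '[{"slide": [-0.91,0.21,-0.1],"spin": 0.97},{"slide": [-0.87,0.33,-0.1],"spin": 0.97},{"slide": [-0.82,0.44,-0.1],"spin": 0.97},{"slide": [-0.75,0.55,-0.1],"spin": 0.97},{"slide": [-0.67,0.64,-0.1],"spin": 0.97},{"slide": [-0.58,0.73,0],"spin": 0.97},{"slide": [-0.47,0.8,0],"spin": 0.97},{"slide": [-0.36,0.86,0],"spin": 0.97},{"slide": [-0.24,0.9,0],"spin": 0.97},{"slide": [-0.12,0.92,0],"spin": 0.97}]' --gripper 150

```text
time_s: 40.4
tcp_pos: [0.4686, 0.0613, 0.1116]
ee_rot: [[-0.982, -0.185, 0.049], [-0.183, 0.982, 0.046], [-0.057, 0.036, -0.998]]
wrist_force: [0.4, -0.2, -1.0]
gripper_width: 0.416
```

```bash
python3 -c "
from h import *
s=sense();print(s['joints'].round(1),s['ee_rot'].round(3))
plan(.4405,.1465,.08,73.4)"
```

```text
[  26.5   12.8  -30.9   -1.6  -42.7 -104.7] [[-0.982 -0.185  0.049]
 [-0.183  0.982  0.046]
 [-0.057  0.036 -0.998]]
t 40.40 pos [0.4686 0.0613 0.1116] yaw 100.7 w 0.416 F [ 0.4 -0.2 -1. ] j6 -105
spin units total 3.41
slide units (now axes) [0.55 3.51 1.36]  (after spin) [2.13 2.9  1.25]
```

Emit:
servo_tool --deltas '[{"slide": [0.2,0.85,0.2],"spin": 0.85},{"slide": [0.3,0.82,0.2],"spin": 0.85},{"slide": [0.4,0.78,0.2],"spin": 0.85},{"slide": [0.45,0.7,0.2],"spin": 0.85}]'

```text
time_s: 40.8
tcp_pos: [0.4356, 0.1454, 0.0964]
ee_rot: [[-0.951, 0.302, 0.059], [0.305, 0.951, 0.05], [-0.041, 0.066, -0.997]]
wrist_force: [0.3, -0.1, 0.7]
gripper_width: 0.41
```

```bash
python3 -c "
from h import *
d=cap('wrist','wrist20')
s=sense();print(s['joints'].round(1),s['ee_rot'].round(3))
plan(.4405,.1465,.03,73.4)"
```

```text
[  38.9   12.5  -34.9   -0.3  -38.2 -146.6] [[-0.951  0.305  0.058]
 [ 0.307  0.95   0.051]
 [-0.04   0.066 -0.997]]
t 40.85 pos [0.4349 0.1469 0.0959] yaw 72.2 w 0.410 F [-2.   1.2 -1. ] j6 -147
spin units total -0.15
slide units (now axes) [-0.11 -0.12  2.64]  (after spin) [-0.11 -0.13  2.64]
```

View pics/wrist20.png

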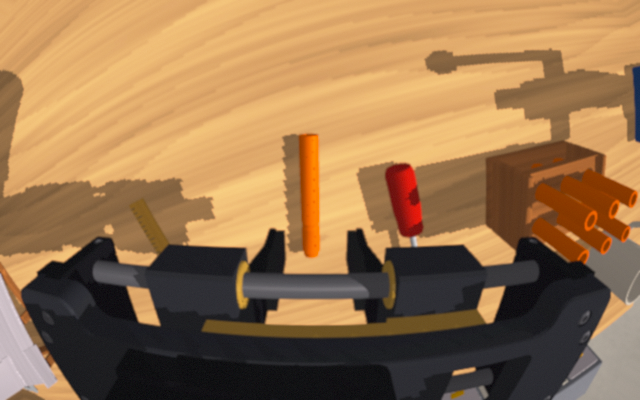

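```bash
python3 -c "
from h import *
d=dict(np.load('pics/wrist20.npz'))
a=ray(d,309,136,.008,True);b=ray(d,312.5,254,.008,True)
print(a,b,(a+b)/2,np.degrees(np.arctan2(*(a-b)[[1,0]])),np.linalg.norm(a-b))
"
```

```text
[0.38819709 0.16077213 0.008     ] [0.49286709 0.13015747 0.008     ] [0.44053209 0.1454648  0.008     ] 163.69646552318545 0.10905534071832806
```

Emit:
servo_tool --deltas '[{"slide": [-0.1,-0.1,0.9],"spin": -0.1},{"slide": [0,0,0.9],"spin": 0},{"slide": [0,0,0.8],"spin": 0}]'

```text
time_s: 41.15
tcp_pos: [0.4432, 0.1503, 0.0339]
ee_rot: [[-0.957, 0.283, 0.07], [0.287, 0.956, 0.059], [-0.05, 0.076, -0.996]]
wrist_force: [1.1, -0.2, -0.3]
gripper_width: 0.413
```

```bash
python3 -c "
from h import *
plan(.4405,.1465,.004,73.4)"
```

```text
t 41.15 pos [0.4432 0.1503 0.0339] yaw 73.5 w 0.413 F [ 1.1 -0.2 -0.3] j6 -145
spin units total 0.02
slide units (now axes) [ 0.12 -0.27  1.18]  (after spin) [ 0.12 -0.27  1.18]
```

Emit:
servo_tool --deltas '[{"slide": [0.1,-0.25,0.7],"spin": 0},{"slide": [0,-0.05,0.4],"spin": 0}]'

```text
time_s: 41.35
tcp_pos: [0.4407, 0.145, 0.0048]
ee_rot: [[-0.958, 0.28, 0.071], [0.284, 0.957, 0.059], [-0.051, 0.077, -0.996]]
wrist_force: [-0.7, 0.6, 0.0]
gripper_width: 0.412
```

```bash
python3 -c "
from h import *
plan(.4405,.146,.005,73.4)"
```

```text
t 41.35 pos [0.4407 0.145  0.0048] yaw 73.7 w 0.412 F [-0.7  0.6  0. ] j6 -144
spin units total 0.04
slide units (now axes) [ 0.02  0.04 -0.01]  (after spin) [ 0.02  0.04 -0.01]
```

Emit:
servo_tool --deltas '[{"slide": [0,0,-0.02],"spin": 0},{"slide": [0,0,0],"spin": 0},{"slide": [0,0,0],"spin": 0},{"slide": [0,0,0],"spin": 0}]' --gripper 255

```text
time_s: 41.75
tcp_pos: [0.4414, 0.1446, 0.0064]
ee_rot: [[-0.958, 0.278, 0.073], [0.282, 0.958, 0.06], [-0.053, 0.078, -0.996]]
wrist_force: [0.3, -0.1, 0.6]
gripper_width: 0.169
```

Emit:
servo_tool --deltas '[{"slide": [0,0,-0.7],"spin": 0},{"slide": [0,0,-0.7],"spin": 0},{"slide": [0,0,-0.7],"spin": 0},{"slide": [0,0,-0.7],"spin": 0},{"slide": [0,0,-0.7],"spin": 0},{"slide": [0,0,-0.7],"spin": 0},{"slide": [0,0,-0.7],"spin": 0}]'

```text
time_s: 42.45
tcp_pos: [0.4316, 0.1367, 0.135]
ee_rot: [[-0.958, 0.276, 0.075], [0.281, 0.958, 0.062], [-0.054, 0.08, -0.995]]
wrist_force: [0.8, 0.1, -0.2]
gripper_width: 0.172
```

```bash
python3 -c "
from h import *
d=cap('wrist','wrist21')
s=sense();print(s['joints'].round(1),s['ee_rot'].round(3))
plan(.5256,-.3557,.15,7.8)"
```

```text
[ 3.810e+01  7.800e+00 -3.330e+01 -1.000e-01 -4.300e+01 -1.442e+02] [[-0.958  0.275  0.08 ]
 [ 0.28   0.958  0.065]
 [-0.059  0.084 -0.995]]
t 42.50 pos [0.4333 0.1376 0.1381] yaw 74.0 w 0.171 F [0.8 0.  3.1] j6 -144
spin units total 8.27
slide units (now axes) [ -9.09 -17.84  -1.46]  (after spin) [-20.04   1.02   0.79]
```

View pics/wrist21.png

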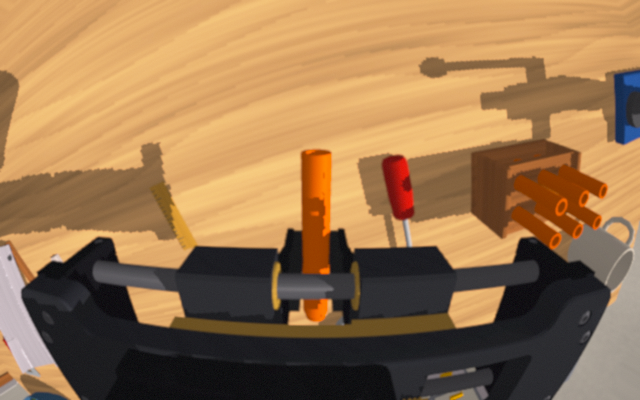

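Emit:
servo_tool --deltas '[{"slide": [-0.4,-0.8,0],"spin": 0.83},{"slide": [-0.49,-0.75,0],"spin": 0.83},{"slide": [-0.58,-0.69,0],"spin": 0.83},{"slide": [-0.65,-0.62,0],"spin": 0.83},{"slide": [-0.72,-0.54,0],"spin": 0.83},{"slide": [-0.78,-0.45,0],"spin": 0.83},{"slide": [-0.82,-0.36,0],"spin": 0.83},{"slide": [-0.86,-0.27,0],"spin": 0.83},{"slide": [-0.88,-0.17,0],"spin": 0.83},{"slide": [-0.9,-0.06,0],"spin": 0.83}]'

```text
time_s: 43.5
tcp_pos: [0.4727, -0.0888, 0.1308]
ee_rot: [[-0.096, 0.991, 0.095], [0.993, 0.089, 0.074], [0.065, 0.101, -0.993]]
wrist_force: [0.2, -0.2, -0.1]
gripper_width: 0.175
```

```bash
python3 -c "
from h import *
s=sense();print(s['joints'].round(1),s['ee_rot'].round(3))
plan(.5256,-.3557,.15,7.8)"
```

```text
[   6.3   11.5  -28.    -5.2  -44.8 -177.5] [[-0.096  0.991  0.095]
 [ 0.993  0.089  0.074]
 [ 0.065  0.101 -0.993]]
t 43.50 pos [ 0.4727 -0.0888  0.1308] yaw 5.1 w 0.175 F [ 0.2 -0.2 -0.1] j6 -177
spin units total -0.33
slide units (now axes) [-10.76   1.23  -1.35]  (after spin) [-10.8    0.72  -1.41]
```

j6 is near its limit, so I'll turn back first while moving on toward the lane.

Emit:
servo_tool --deltas '[{"slide": [-0.5,0,-0.1],"spin": -1},{"slide": [-0.9,0.1,-0.2],"spin": -0.5},{"slide": [-0.9,0.1,-0.2],"spin": 0},{"slide": [-0.9,0.1,-0.2],"spin": 0},{"slide": [-0.9,0.1,-0.2],"spin": 0},{"slide": [-0.9,0.1,-0.2],"spin": 0},{"slide": [-0.9,0.1,-0.2],"spin": 0}]'

```text
time_s: 44.2
tcp_pos: [0.5241, -0.2344, 0.1592]
ee_rot: [[-0.306, 0.947, 0.097], [0.951, 0.299, 0.075], [0.042, 0.115, -0.992]]
wrist_force: [-0.7, -0.3, -0.7]
gripper_width: 0.175
```

```bash
python3 -c "
from h import *
s=sense();print(s['joints'].round(1),s['ee_rot'].round(3))
plan(.5256,-.3557,.15,7.8)"
```

```text
[ -10.9   18.8  -12.2   -6.5  -54.6 -147.9] [[-0.306  0.947  0.097]
 [ 0.951  0.299  0.075]
 [ 0.042  0.115 -0.992]]
t 44.20 pos [ 0.5241 -0.2344  0.1592] yaw 17.5 w 0.175 F [-0.7 -0.3 -0.7] j6 -148
spin units total 1.22
slide units (now axes) [-4.65 -1.44  0.01]  (after spin) [-4.82 -0.64  0.09]
```

Emit:
servo_tool --deltas '[{"slide": [-0.9,-0.2,0],"spin": 0.24},{"slide": [-0.9,-0.2,0],"spin": 0.24},{"slide": [-0.9,-0.15,0],"spin": 0.24},{"slide": [-0.9,-0.1,0],"spin": 0.24},{"slide": [-0.9,-0.1,0],"spin": 0.24}]'

```text
time_s: 44.7
tcp_pos: [0.5345, -0.3526, 0.1527]
ee_rot: [[-0.138, 0.985, 0.102], [0.989, 0.131, 0.074], [0.059, 0.111, -0.992]]
wrist_force: [-0.3, 0.0, 0.2]
gripper_width: 0.175
```

```bash
python3 -c "
from h import *
d=cap('wrist','wrist22');cap('side','side22');cap('top','top22')
s=sense();print(s['joints'].round(1),s['ee_rot'].round(3))
plan(.5256,-.3557,.11,7.8)
import cv2
s=cv2.imread('pics/side22.png');t=cv2.imread('pics/top22.png')
cv2.imwrite('pics/c22.png',cv2.hconcat([cv2.resize(s[50:170,270:410],(560,480)),cv2.resize(t[170:290,430:490],(240,480))]))
"
```

```text
[ -22.1   25.5   -2.2   -7.2  -58.6 -146.6] [[-0.138  0.985  0.101]
 [ 0.989  0.131  0.074]
 [ 0.06   0.11  -0.992]]
t 44.85 pos [ 0.5341 -0.3526  0.1521] yaw 7.6 w 0.172 F [ 0.1  0.8 -0.7] j6 -147
spin units total -0.03
slide units (now axes) [-0.17 -0.54  1.63]  (after spin) [-0.17 -0.54  1.63]
```

View pics/wrist22.png

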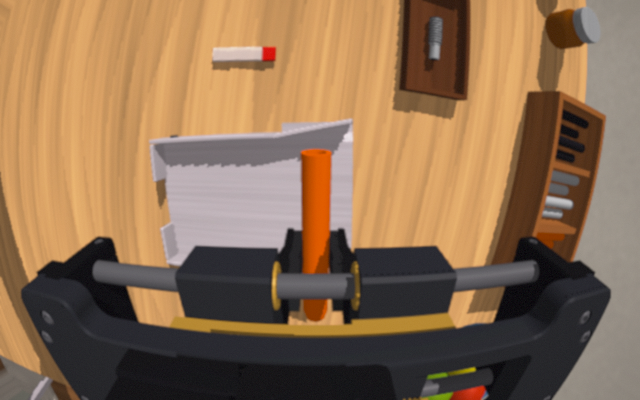

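View pics/c22.png

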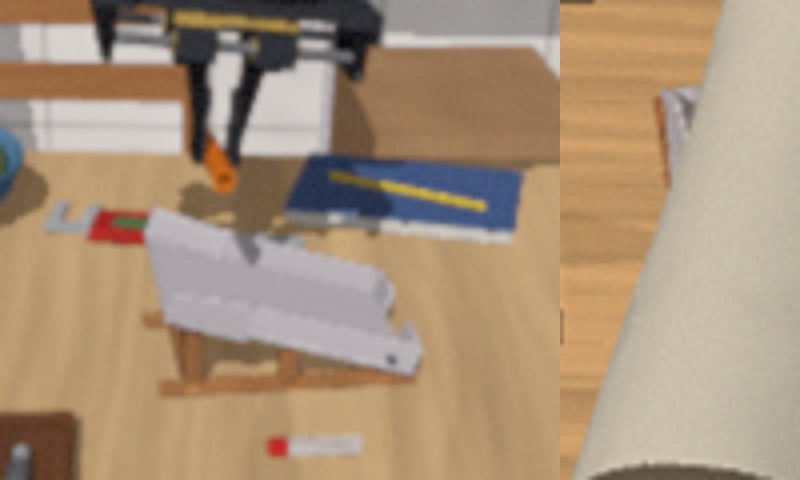

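```bash
python3 -c "
from h import *
d=dict(np.load('pics/wrist22.npz'))
print('far wt L',ray(d,352,122,.0889,True),'near wt L',ray(d,152,140,.0334,True),'far floor edge',ray(d,353,190,.0698,True),ray(d,352,240,.0698,True))
R=np.array(sense()['ee_rot']); 
# barrel direction: at grasp horizontal, axis ang 163.7
Rg=np.array([[-0.958,0.278,0.073],[0.282,0.958,0.06],[-0.053,0.078,-0.996]])
b=Rg.T@np.array([np.cos(np.radians(163.5)),np.sin(np.radians(163.5)),0]); print('barrel dir now',R@b)
L=np.array([.487,-.361,.042]);y=np.radians(7.8);a=np.radians(17)
Rz=np.array([[np.cos(y),-np.sin(y),0],[np.sin(y),np.cos(y),0],[0,0,1]])
Ry=np.array([[np.cos(a),0,-np.sin(a)],[0,1,0],[np.sin(a),0,np.cos(a)]])
M=Rz@Ry
print('barrel dir lane',M.T@R@b,'tool z lane',M.T@R[:,2])
np.savez('lane.npz',L=L,M=M)
for h in (.014,.017,.03):
  print(h,L+M@np.array([.045,0,h]))
"
```

```text
far wt L [ 0.55911551 -0.27912926  0.0889    ] near wt L [ 0.38357647 -0.31452852  0.0334    ] far floor edge [ 0.57316329 -0.33530063  0.0698    ] [ 0.57997828 -0.38066472  0.0698    ]
barrel dir now [-0.13755349  0.98412174  0.11270848]
barrel dir lane [0.03035145 0.99368464 0.10857896] tool z lane [-0.18477929  0.05954464 -0.98097454]
0.014 [ 0.52558023 -0.35571517  0.06854499]
0.017 [ 0.52471123 -0.3558342   0.07141391]
0.03 [ 0.52094556 -0.35635004  0.08384587]
```

```bash
cat >> h.py <<'E'
def lane(x,h,dz=.0025,yaw=7.8,y=0):
    f=np.load('lane.npz'); P=f['L']+f['M']@np.array([x,y,h]); R=np.array(sense()['ee_rot']); T=P+R[:,2]*dz
    print('lane target TCP',T.round(4),'barrel now lane',(f['M'].T@(np.array(sense()['tcp_pos'])-R[:,2]*dz-f['L'])).round(4)); plan(*T,yaw)
E
python3 -c "
from h import *
lane(.06,.03)"
```

```text
lane target TCP [ 0.5354 -0.3542  0.0858] barrel now lane [0.0784 0.0017 0.0938]
t 44.85 pos [ 0.5341 -0.3526  0.1521] yaw 7.6 w 0.172 F [ 0.1  0.8 -0.7] j6 -147
spin units total -0.03
slide units (now axes) [-0.23 -0.25  2.63]  (after spin) [-0.23 -0.25  2.63]
```

Emit:
servo_tool --deltas '[{"slide": [-0.1,-0.1,0.7],"spin": 0},{"slide": [-0.1,-0.1,0.7],"spin": 0},{"slide": [0,0,0.7],"spin": 0},{"slide": [0,0,0.5],"spin": 0}]'

```text
time_s: 45.25
tcp_pos: [0.5378, -0.3513, 0.0883]
ee_rot: [[-0.142, 0.984, 0.107], [0.988, 0.134, 0.072], [0.057, 0.116, -0.992]]
wrist_force: [-0.3, 0.5, -0.1]
gripper_width: 0.175
```

```bash
python3 -c "
from h import *
d=cap('wrist','wrist23')
lane(.06,.018)
s=cap('side','side23')
import cv2
s=cv2.imread('pics/side23.png')
cv2.imwrite('pics/c23.png',cv2.resize(s[50:170,270:410],(700,600),interpolation=cv2.INTER_CUBIC))
"
```

```text
lane target TCP [ 0.5389 -0.3537  0.0743] barrel now lane [0.062  0.0034 0.0298]
t 45.30 pos [ 0.5369 -0.3505  0.0862] yaw 7.8 w 0.169 F [-0.7  0.5 -2.3] j6 -145
spin units total -0.01
slide units (now axes) [-0.17  0.01  0.47]  (after spin) [-0.17  0.01  0.47]
```

View pics/wrist23.png

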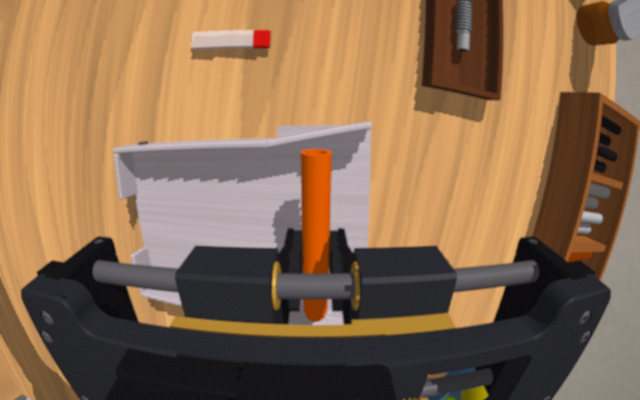

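View pics/c23.png

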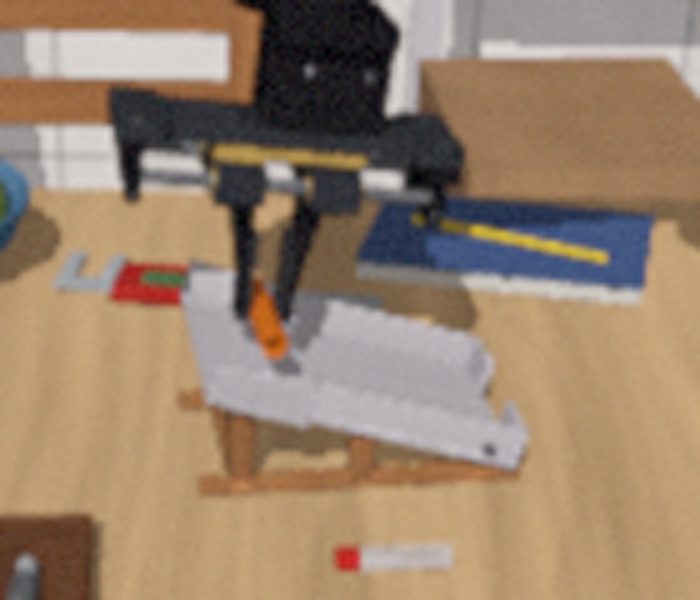

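The barrel hangs crosswise inside the flared upper end, with its near end at (316,152) inside the wall line at about (320,135). Lowering.

Emit:
servo_tool --deltas '[{"slide": [-0.15,0,0.25],"spin": 0},{"slide": [0,0,0.2],"spin": 0}]'

```text
time_s: 45.55
tcp_pos: [0.5403, -0.3541, 0.0775]
ee_rot: [[-0.143, 0.984, 0.108], [0.988, 0.136, 0.072], [0.056, 0.117, -0.992]]
wrist_force: [-0.8, 0.2, 0.3]
gripper_width: 0.172
```

```bash
python3 -c "
from h import *
lane(.06,.012)"
```

```text
lane target TCP [ 0.5406 -0.3535  0.0685] barrel now lane [ 0.0622 -0.0005  0.0207]
t 45.55 pos [ 0.5403 -0.3541  0.0775] yaw 7.9 w 0.172 F [-0.8  0.2  0.3] j6 -145
spin units total 0.01
slide units (now axes) [-0.   -0.02  0.36]  (after spin) [-0.   -0.02  0.36]
```

Emit:
servo_tool --deltas '[{"slide": [0,0,0.2],"spin": 0},{"slide": [0,0,0.1],"spin": 0}]'

```text
time_s: 45.75
tcp_pos: [0.5415, -0.3536, 0.0703]
ee_rot: [[-0.144, 0.984, 0.109], [0.988, 0.136, 0.071], [0.055, 0.118, -0.992]]
wrist_force: [-0.6, 1.1, 1.7]
gripper_width: 0.172
```

Emit:
servo_tool --deltas '[{"slide": [0,0,0.1],"spin": 0}]'

```text
time_s: 45.85
tcp_pos: [0.5418, -0.3533, 0.0684]
ee_rot: [[-0.144, 0.984, 0.109], [0.988, 0.137, 0.071], [0.055, 0.118, -0.992]]
wrist_force: [-2.0, 2.4, 4.8]
gripper_width: 0.173
```

```bash
python3 -c "
from h import *
lane(.06,.010)"
```

```text
lane target TCP [ 0.5412 -0.3534  0.0666] barrel now lane [0.0611 0.0001 0.0115]
t 45.85 pos [ 0.5418 -0.3533  0.0684] yaw 7.9 w 0.173 F [-2.   2.4  4.8] j6 -145
spin units total 0.01
slide units (now axes) [-0.01 -0.03  0.07]  (after spin) [-0.01 -0.03  0.07]
```

Emit:
servo_tool --deltas '[{"slide": [0,0,0.08],"spin": 0}]'

```text
time_s: 45.95
tcp_pos: [0.542, -0.353, 0.067]
ee_rot: [[-0.144, 0.984, 0.109], [0.988, 0.137, 0.071], [0.055, 0.118, -0.992]]
wrist_force: [-2.4, 1.3, 5.4]
gripper_width: 0.175
```

Emit:
servo_tool --deltas '[{"slide": [0,0,0],"spin": 0},{"slide": [0,0,0],"spin": 0},{"slide": [0,0,0],"spin": 0}]' --gripper 165

```text
time_s: 46.25
tcp_pos: [0.5425, -0.3535, 0.0669]
ee_rot: [[-0.144, 0.983, 0.11], [0.988, 0.137, 0.07], [0.054, 0.119, -0.991]]
wrist_force: [0.6, 0.1, 0.1]
gripper_width: 0.329
```

```bash
python3 -c "
from h import *
lane(.06,.010)
d=cap('wrist','wrist24')
s=cap('side','side24')
import cv2
s=cv2.imread('pics/side24.png')
cv2.imwrite('pics/c24.png',cv2.resize(s[50:170,270:410],(700,600),interpolation=cv2.INTER_CUBIC))
"
```

```text
lane target TCP [ 0.5412 -0.3534  0.0666] barrel now lane [ 0.0613 -0.0002  0.0099]
t 46.25 pos [ 0.5425 -0.3535  0.0669] yaw 7.9 w 0.329 F [0.6 0.1 0.1] j6 -145
spin units total 0.01
slide units (now axes) [ 0.01 -0.05  0.  ]  (after spin) [ 0.01 -0.05  0.  ]
```

View pics/c24.png

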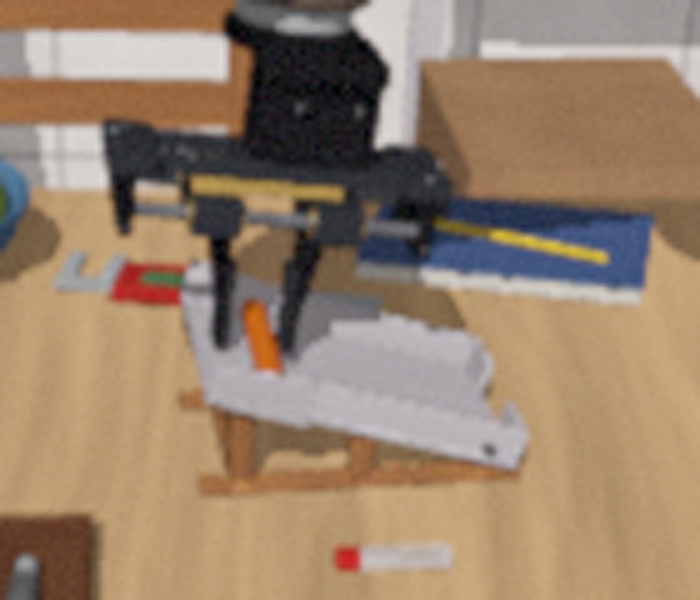

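View pics/wrist24.png

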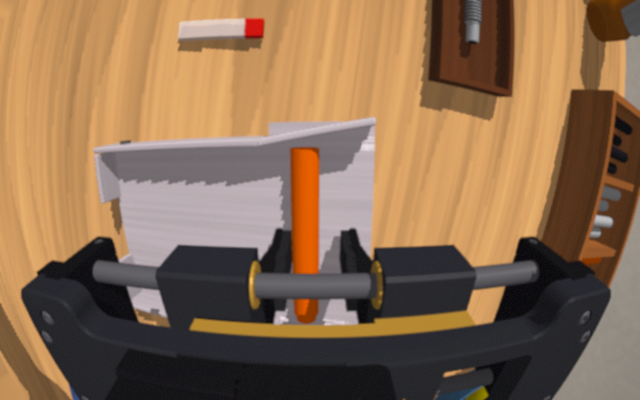

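The barrel lies flat and free between the opened fingers, leaning on the downhill one. Lifting so it rolls.

Emit:
servo_tool --deltas '[{"slide": [0,0,-0.8],"spin": 0},{"slide": [0,0,-1],"spin": 0},{"slide": [0,0,-1],"spin": 0},{"slide": [0,0,-1],"spin": 0},{"slide": [0,0,-1],"spin": 0},{"slide": [0,0,-1],"spin": 0},{"slide": [0,0,0],"spin": 0}]'

```text
time_s: 47.05
tcp_pos: [0.5256, -0.3645, 0.2138]
ee_rot: [[-0.143, 0.984, 0.107], [0.988, 0.136, 0.071], [0.055, 0.116, -0.992]]
wrist_force: [0.3, -0.6, 0.0]
gripper_width: 0.351
```

```bash
python3 -c "
from h import *
lane(.06,.010)
d=cap('wrist','wrist25')
s=cap('side','side25');cap('top','top25')
import cv2
s=cv2.imread('pics/side25.png')
cv2.imwrite('pics/c25.png',cv2.resize(s[50:170,270:410],(700,600),interpolation=cv2.INTER_CUBIC))
"
```

```text
lane target TCP [ 0.5412 -0.3534  0.0666] barrel now lane [ 0.0868 -0.0088  0.1557]
t 47.05 pos [ 0.5256 -0.3645  0.2138] yaw 7.9 w 0.351 F [ 0.3 -0.6  0. ] j6 -146
spin units total 0.01
slide units (now axes) [ 0.02 -0.01  5.94]  (after spin) [ 0.02 -0.01  5.94]
```

View pics/c25.png

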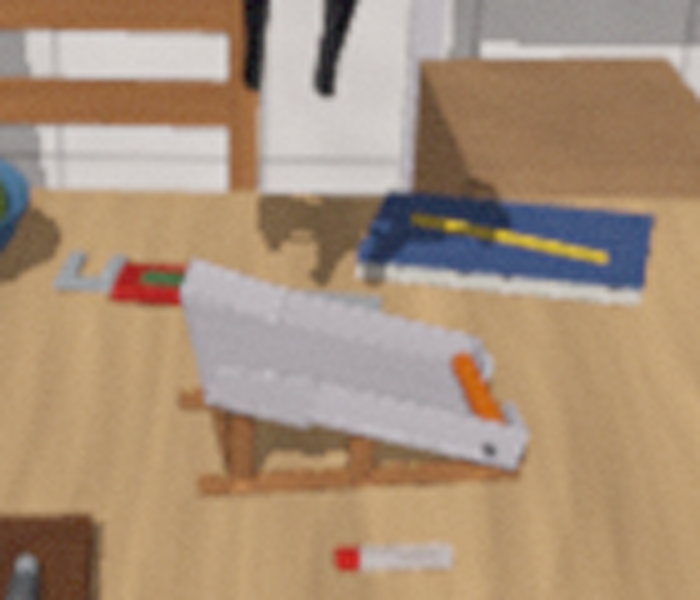

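View pics/wrist25.png

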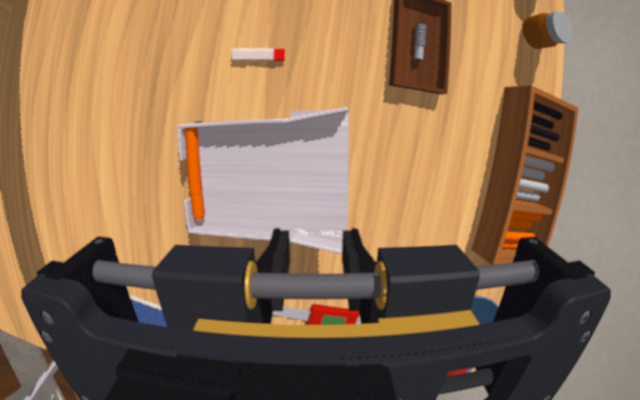

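The barrel has rolled down to the stop (wrist image (195,175)). Clearing the arm for a final check.

Emit:
servo_tool --deltas '[{"slide": [-0.8,-0.7,0],"spin": 0},{"slide": [-0.8,-0.7,0],"spin": 0},{"slide": [-0.8,-0.7,0],"spin": 0},{"slide": [-0.8,-0.7,0],"spin": 0},{"slide": [-0.8,-0.7,0],"spin": 0},{"slide": [-0.8,-0.7,0],"spin": 0},{"slide": [-0.8,-0.7,0],"spin": 0},{"slide": [-0.8,-0.7,0],"spin": 0},{"slide": [-0.8,-0.7,0],"spin": 0},{"slide": [0,0,0],"spin": 0}]'

```text
time_s: 48.2
tcp_pos: [0.386, -0.5617, 0.1576]
ee_rot: [[-0.144, 0.987, 0.076], [0.986, 0.136, 0.1], [0.088, 0.089, -0.992]]
wrist_force: [-0.3, 0.6, -0.4]
gripper_width: 0.354
```

```bash
python3 -c "
from h import *
s=cap('side','side26');t=cap('top','top26')
import cv2
a=cv2.imread('pics/side26.png')
cv2.imwrite('pics/c26.png',cv2.resize(a[90:300,210:410],None,fx=2.8,fy=2.8,interpolation=cv2.INTER_CUBIC))
b=cv2.imread('pics/top26.png')
cv2.imwrite('pics/t26.png',cv2.resize(b[110:290,225:545],None,fx=2.5,fy=2.5,interpolation=cv2.INTER_CUBIC))
print(sense()['tcp_pos'],sense()['time_s'])
hsv=cv2.cvtColor(t['frame'],cv2.COLOR_RGB2HSV)
m=((hsv[...,0]<14)&(hsv[...,1]>190)&(hsv[...,2]>120)).astype(np.uint8); m[:230]=0;m[:,:450]=0;m[:,545:]=0;m[290:]=0
c,_=cv2.findContours(m,0,2); c=max(c,key=cv2.contourArea); bp=cv2.boxPoints(cv2.minAreaRect(c)); print(bp)
f=np.load('lane.npz'); zc=.042-.083*.2924+.008*.956
P=[f['M'].T@(ray(t,*p,zc)-f['L']) for p in bp]; print(np.round(P,4),np.mean(P,0))
"
```

```text
[ 0.38765956 -0.55982599  0.15839695] 48.3
[[470.36697 268.80893]
 [517.7597  263.02933]
 [518.5276  269.32596]
 [471.13483 275.10556]]
[[-0.0781  0.0524  0.0065]
 [-0.0768 -0.0522  0.0061]
 [-0.0898 -0.0517  0.0101]
 [-0.091   0.0528  0.0105]] [-0.08391354  0.00032436  0.00827429]
```

View pics/c26.png

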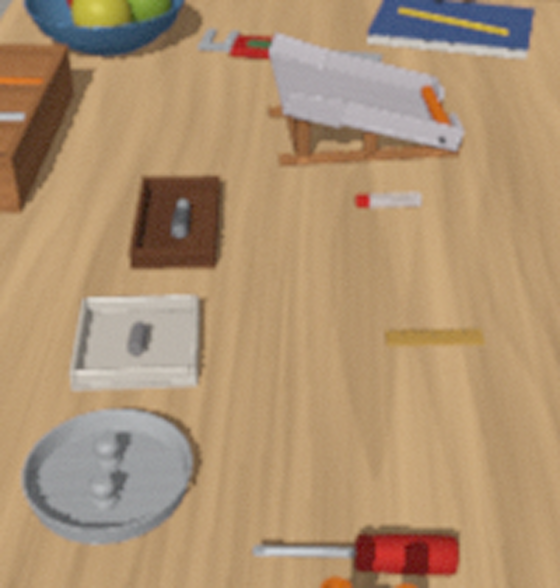

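View pics/t26.png

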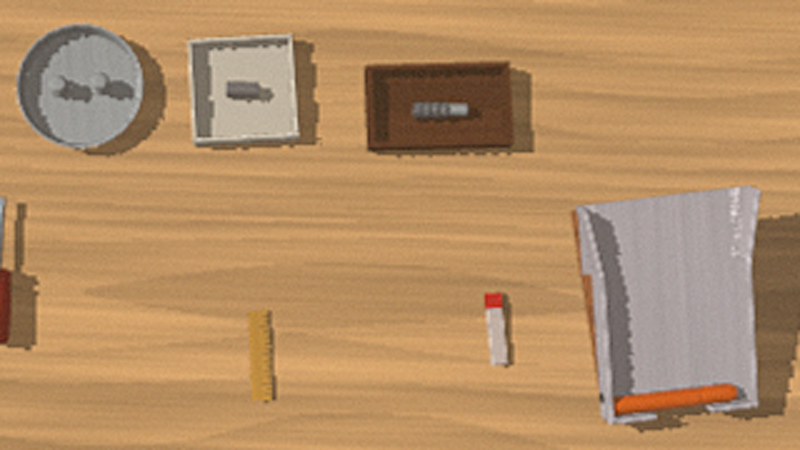

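Everything is in place: both caps upright in the round dish, plug and housing lying in theirs, and the barrel square at the stop (x ≈ -84 mm, y ≈ 0, angle ≈ 0.01 rad). The ruler has not moved.

```bash
python3 -c "
from h import *
print(r.finish_job())"
```

```text
the job is handed in; nothing more can be done
None
```

I placed all five parts and handed the job in at about 48 s of the 128 s allowed; no verdict was reported.

**What I did:** I stood both chrome caps in the round dish, laid the plug in the white dish and laid the housing in the long tray. Each part was lowered to the bottom before I let go. I laid the barrel crosswise in the upper half of the lane, about 60 mm uphill of mid-floor by my estimate, then opened the fingers and lifted. It rolled down to the stop.

**Last checks:**
- **Barrel:** the final top view puts it at lane x ≈ -84 mm, y ≈ 0 mm, about 0.01 rad off square. I fitted the lane's pose from the images, so these are good to a few millimetres.
- **Small parts:** in the top and side views the caps are upright, and the housing and plug are flat on the bottom, clear of rims and of each other.
- **Ruler:** it looks unmoved by eye; I did not measure it at the end.
- **Arm:** it was parked clear, touching nothing.

**What went wrong or disagreed:**
- One move call was refused because I had left out the turn value; nothing moved.
- The tool gradually tilted, up to about 9°, because each row starts from the measured pose. I shook it back to about 3° before taking the barrel, and it was about 7° again when I let the barrel go. The last cap, the housing and the barrel touched down at about 5–11 N.
- The last joint read about -177.5° once while carrying the barrel, right at its limit of -177.46°. I turned it back at once and saw no sign of a fault, but I can't rule out that it passed the limit.

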